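Change over the valve test jig: swap the adapter plates and load each with its valve

ROBOT

A 7-joint arm with a two-finger parallel gripper is mounted at the origin on the work surface. World frame = base frame: x ahead of the robot, y to its left, z up, the work surface at z = 0. Lengths are in m, angles in rad, forces in N, time in s.
With the tool pointing down it reaches from about 0.4 to 0.875 m from the base axis. Payload 19.3 kg.
Tool frame: the origin (TCP) lies midway between the tips of the shut fingers; the grasp point (between the pads) lies 19 mm behind it (bot.grip_point_offset is the distance from the TCP to the grasp point, in m); z points along the fingers, y is the direction in which the jaws open and shut (so a half turn about z gives the same grasp; the last joint's range is limited). The gripper opens to 85 mm and grips with 20 to 120 N. Pads are 22 mm wide; open, the fingers measure 114 mm over their backs; the gripper's body (76 mm by 85 mm) begins 54 mm behind the grasp point. The pads swing forward as they close: fully open they stand 13 mm farther back than shut.
Start: joints at [-1.246, 0.521, -0.036, 1.599, 0.021, 1.021, -0.113], TCP at [0.24, 0.577, 0.231] pointing down, gripper open.
Joint ranges: [-2.91, 2.91], [-0.3, 2.13], [-1.5, 1.42], [0.17, 2.43], [-1.26, 4.41], [0.16, 1.93], [-2.52, 2.52]. Speed limits (rad/s): [1.89, 1.89, 2.39, 2.39, 3.01, 3.01, 3.01].

INTERFACE

Orientations are given as [roll, pitch, yaw] about the fixed x, y, z axes, in that order (R = Rz(yaw) Ry(pitch) Rx(roll)).
In Python, from workcell import bot, viewer, workorder gives the robot as it stands.
- The arm moves only by the tool move_arm, never from a script. Its argument "plan" is a list of rows, each a list of 6 numbers: the shift along the tool's x, y, z scaled (see below), then the turn, a rotation vector about the tool's x, y, z scaled (see below). A call has 1 to 5 rows; each row shifts and turns the commanded pose from where the row before left it, along the tool's axes as they then stand; what a row does not reach is not made up. The controller multiplies each number of a shift by 0.025 m and each number of a turn by pi rad. A row lasts 1/10 s, in which the tool goes at most 50 mm and 8.59 degrees, less where a joint would pass 70% of its speed; a pose out of reach is approached as far as the arm can. A call with a number of a shift or a turn outside -1 to 1 is refused whole. A call with a gripper value outside its range is refused whole. "claw" is the closure, from -1 (fully open) to 1 (shut), so that 0 is half open, set as the call begins (left out, the last holds). The fingers move at their own pace and stop on an object; "force" is the grip in N (left out, the last holds). Time passes only in rows, so rows that do not move let the fingers close. It gives the time, the measured TCP pose, the force and the opening at its end, in the units of the state.
- bot.observe(): the state, without advancing time (a new reading comes with each control period).
- viewer.grab_frame(name): name is "scene" or "top" or "wrist"; returns the picture (420x560x3 uint8, red, green, blue); there is no depth.
- viewer.camera_info(name): a dict with "K" (3x3 intrinsics, pixels), "R" (3x3) and "t" (3): a world point X has camera coordinates R X + t. Camera axes: x right, y down, z forward; pixel columns grow to the right and rows downward; lengths in m; the calibration is good to about 2 mm. A picture is of the moment at which its call begins: read the wrist's pose just before it. camera_info takes no time and is no camera call; for the wrist camera it gives the pose at the moment of the call.
- workorder.job_done(): hands the job in, once; it reports no verdict.
The state is a dict: "clock": time; "qpos": joint angles; "qd": joint speeds; "joint_efforts": joint torques, N m; "position": TCP position; "tool_rot": TCP orientation; "force": force on the tool from outside, world axes, zero at the start; "moment": the same for the moment, N m; "grip_width": finger opening in m.
Only numpy, scipy, OpenCV 4.12 (cv2) and the standard library are available. Lean on these libraries where they do the work, as an engineer would, in place of code of your own. Each camera call takes 0.05 s, during which the arm holds its last target.

TASK

Change the valve test jig over from yellow to blue: swap the two adapter plates, so that the blue plate ends fully down on the two pins of the red-footed jig and the yellow plate lies squarely on the green storage stand where the blue one was; the empty black stand is free to use on the way. Stand the blue valve upright on the ring mark in the middle of the blue plate and the yellow valve likewise on the yellow plate. Leave the coupler, the screwdriver and the tape where they are.

Things in the scene. Friction and masses are not known exactly. Their poses are not given: they have to be found in the camera images.
- jig: Test jig, fixed to the bench: a red foot plate 140 x 80 x 6 mm (x, y, z) carrying an aluminium block 110 x 34 mm whose top is 40 mm above the bench. Two upright steel dowel pins, 9 mm diameter, stand on the block at x = +45 and -45 mm, y = 0; they rise 19 mm above the block's top, the upper 8 mm tapering to a 4 mm tip. Origin: centre of the underside, at bench height; x along the row of pins, z up. At the start the yellow plate sits on its pins.
- store: Green storage stand, fixed to the bench: green foot 140 x 80 x 6 mm (x, y, z) and green block 110 x 34 mm with a plain flat top 40 mm above the bench, no pins. Origin: centre of the underside, at bench height; x along its length, z up. At the start the blue plate lies on it.
- spare: Black spare stand, fixed to the bench, empty at the start: black foot 140 x 80 x 6 mm (x, y, z) and black block 110 x 34 mm with a plain flat top 40 mm above the bench, no pins. Origin: centre of the underside, at bench height; x along its length, z up.
- plate_blue: Blue adapter plate, loose, 120 x 52 x 12 mm (x, y, z), about 0.2 kg, the same either way round. Two through holes, 12 mm diameter, at x = +45 and -45 mm, y = 0. A thin black ring, 47 mm diameter, is drawn round its centre on top. Lying on a stand or jig it overhangs the block by 9 mm on each long side, so it can be gripped across its 52 mm width. Origin: centre of the underside; x along its length, z up.
- plate_yellow: Yellow adapter plate, loose, otherwise just like the blue one: 120 x 52 x 12 mm (x, y, z), about 0.2 kg, 12 mm holes at x = +45 and -45 mm, black ring mark at the centre of its top. Origin: centre of the underside; x along its length, z up.
- valve_blue: Blue valve, loose, standing upright on the bench: a round body 38 mm diameter below, a narrower grey neck (31 mm diameter, 20 to 28 mm up) and a lobed round head 40 mm diameter from 28 to 48 mm up; 48 mm high in all, about 0.12 kg, flat underside. Origin: centre of the underside, z up.
- valve_yellow: Yellow valve, loose, same shape and size as the blue one: 48 mm high, head 40 mm diameter from 28 to 48 mm up. Origin: centre of the underside, z up.
- coupler: Bystander: grey hose coupler with a white collar, 44 mm diameter, 40 mm high, standing on the bench. Origin: centre of the underside.
- screwdriver: Bystander: red-handled screwdriver lying on the bench along its x axis, to the left of the work.
- tape: Bystander: cardboard-brown tape core lying flat, 80 mm outer diameter, 25 mm high, to the right of the work. Origin: centre of the underside.
Not all that is in view belongs to the job. Several things look just like the valve_blue: the one meant starts farthest to the robot's left. There is more than one size of the plate_yellow; the one meant has the size given above.

How it is judged:
By the outcome, as a careful person would: the job done as asked, in the order asked, and still so for the second after the job is handed in, with the robot touching nothing.
It also fails if it takes over 134 s, if anything falls off the work surface, if the arm or the gripper's body presses on something with over 40 N, if the wrist force passes 120 N, or if a joint passes its speed limit or range.

## Working session

There is one attempt and no reset: what is moved stays moved. The work goes in short steps, Python scripts to look and compute and a tool call to move; the robot and the scene stay as the last step left them, time stands still between calls to the robot, and variables do not carry over. Pictures are saved under pics/ and viewed, and the job is handed in when it is done.

Besides the shell and the picture viewer there is one more tool, called after ">>>" as a command line: name --pt "numbers of a row" for each row, then --argument value for the rest. move_arm: Moves the arm, as the interface text tells. Shifts and turns lie within -1 to 1; 1 stands for 0.025 m of shift or pi rad of turn. Its arguments: {"type":"object","properties":{"plan":{"type":"array","items":{"type":"array","items":{"type":"number"}}},"claw":{"type":"number"},"force":{"type":"number"}},"required":["plan"]}

```bash
ls; mkdir -p pics; python3 - <<'E'
from workcell import bot, viewer, workorder
import cv2
print(bot.observe())
for n in ("scene","top","wrist"):
    f=viewer.grab_frame(n); cv2.imwrite(f"pics/{n}0.png",f[:,:,::-1])
    c=viewer.camera_info(n); print(n,c)
E
```

```text
pics
{'clock': 0.0, 'qpos': array([-1.24619517,  0.52205017, -0.03634048,  1.59999872,  0.02121021,
        1.02108675, -0.1127987 ]), 'qd': array([-0.00153308, -0.00044198, -0.00115312,  0.0010753 ,  0.00018752,
        0.00043479, -0.00076278]), 'joint_efforts': array([-1.26643583e-03, -9.27082586e+01,  1.97951742e+00, -3.69925940e+01,
        1.77693728e-02,  8.20779271e-03, -5.63801404e-05]), 'position': array([0.2402911 , 0.57659958, 0.23070638]), 'tool_rot': array([-3.14043809e+00,  8.42465208e-05,  2.74679939e+00]), 'force': array([0.76229115, 0.5416949 , 0.4006247 ]), 'moment': array([0.0150612 , 0.03617397, 0.00491201]), 'grip_width': 0.08550179620320092}
scene {'K': array([[444.99769924,   0.        , 277.67820218],
       [  0.        , 444.99769924, 206.30881057],
       [  0.        ,   0.        ,   1.        ]]), 'R': array([[ 0.31240658,  0.94993768, -0.00453246],
       [ 0.70495682, -0.23503243, -0.66917534],
       [-0.63674015,  0.20585959, -0.74309072]]), 't': array([-0.19292608, -0.36431951,  1.44203023])}
top {'K': array([[407.62051932,   0.        , 287.34518627],
       [  0.        , 407.62051932, 209.89973288],
       [  0.        ,   0.        ,   1.        ]]), 'R': array([[-0.00298467, -0.99986716, -0.01602379],
       [-0.98133919,  0.0060094 , -0.19219076],
       [ 0.19226152,  0.01515115, -0.98122676]]), 't': array([0.01532364, 0.57127814, 0.98257219])}
wrist {'K': array([[327.59149245,   0.        , 275.66189055],
       [  0.        , 327.59149245, 208.31713656],
       [  0.        ,   0.        ,   1.        ]]), 'R': array([[ 3.84517363e-01,  9.23117477e-01,  7.21884230e-04],
       [ 8.72679885e-01, -3.63762709e-01,  3.25739942e-01],
       [ 3.00958828e-01, -1.24622689e-01, -9.45459131e-01]]), 't': array([-0.62515335, -0.04250969,  0.3800976 ])}
```

View pics/scene0.png

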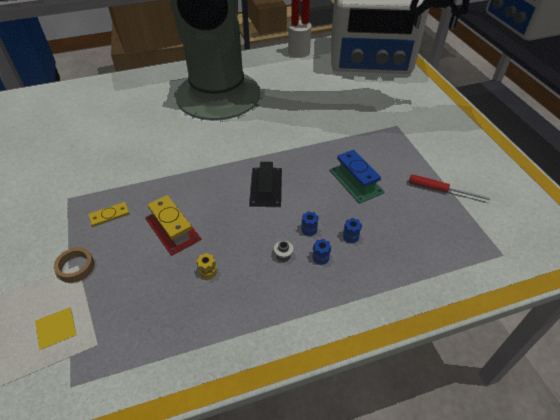

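View pics/top0.png

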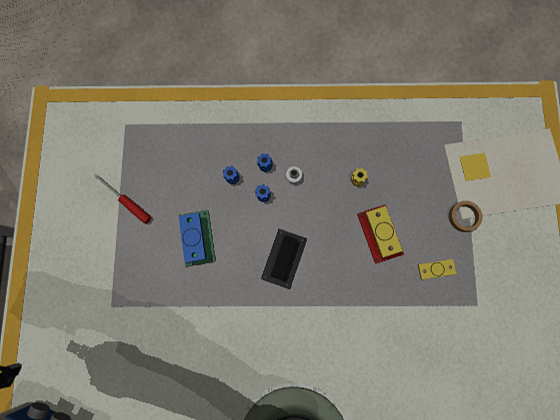

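View pics/wrist0.png

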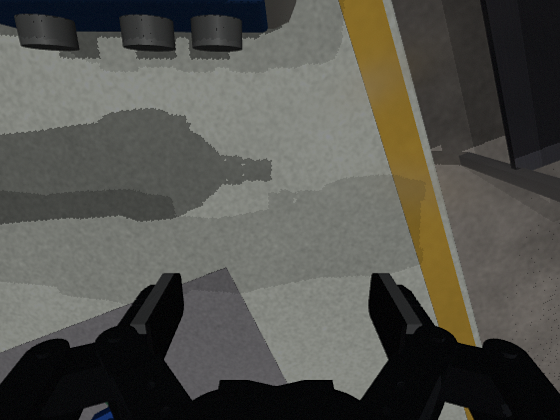

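Blue-valve look-alikes in the top view are at (231,174), (264,162) and (263,193). Left of the robot is +y, which is image left, so I choose (231,174). The yellow plates are at (381,233), on the red jig, and at (437,269), a smaller one lying on the bench. I choose the one on the jig. Next is a close crop and the measurements.

```bash
cat > h.py <<'E'
import numpy as np, cv2
from workcell import bot, viewer, workorder
from scipy.spatial.transform import Rotation as Ro
def ray(uv,z,c):
    K,R,t=c["K"],c["R"],c["t"]
    d=R.T@np.linalg.solve(K,np.array([uv[0],uv[1],1.])); o=-R.T@t
    return o+d*(z-o[2])/d[2]
def proj(X,c):
    p=c["K"]@(c["R"]@np.asarray(X,float)+c["t"]); return p[:2]/p[2]
def mask(f,col):
    h=cv2.cvtColor(f,cv2.COLOR_RGB2HSV)
    lo,hi={'y':((20,140,90),(35,255,255)),'b':((105,150,60),(130,255,255)),'g':((60,80,30),(90,255,255)),'r':((0,150,60),(6,255,255))}[col]
    return cv2.inRange(h,lo,hi)
def blobs(f,col,amin=40):
    n,l,s,c=cv2.connectedComponentsWithStats(mask(f,col))
    return [(i,s[i],c[i],(l==i).astype(np.uint8)) for i in range(1,n) if s[i][4]>=amin]
def st():
    s=bot.observe(); return s
def togo(target,yaw=None):
    """scaled tool shift to reach TCP target"""
    s=st(); R=Ro.from_euler('xyz',s['tool_rot']).as_matrix()
    d=R.T@(np.asarray(target)-s['position'])/0.025
    print('t',round(s['clock'],2),'pos',s['position'].round(4),'rot',s['tool_rot'].round(3),'shift units',d.round(2))
    if yaw is not None:
        # target tool: pointing down, roll=pi
        Rt=Ro.from_euler('xyz',[np.pi,0,yaw]).as_matrix()
        print('turn total (pi units)',(Ro.from_matrix(R.T@Rt).as_rotvec()/np.pi).round(4))
E
python3 - <<'E'
from h import *
f=cv2.imread('pics/top0.png')[:,:,::-1].copy(); c=viewer.camera_info('top')
for col,z in (('y',.052),('b',.052)):
    for i,s,ce,m in blobs(f,col):
        k,_=cv2.findContours(m,0,2); 
        r=cv2.minAreaRect(k[0]); P=np.array([ray(p,z,c)[:2] for p in cv2.boxPoints(r)])
        e=[np.linalg.norm(P[1]-P[0]),np.linalg.norm(P[2]-P[1])]
        d=(P[1]-P[0]) if e[0]>e[1] else (P[2]-P[1])
        print(col,s[4],ce.round(1),'bbox',s[:4],P.mean(0).round(4),np.round(e,3),'yaw',round(np.degrees(np.arctan2(d[1],d[0])),1))
a=cv2.resize(f[140:290,170:290],None,fx=3.3,fy=3.3,interpolation=2);b=cv2.resize(f[140:290,340:460],None,fx=3.3,fy=3.3,interpolation=2)
cv2.imwrite('pics/crop1.png',np.hstack([a,b])[:,:,::-1])
E
```

```text
y 10885 [214.1 143.8] bbox [  0  81 560 286] [0.7896 0.0969] [1.743 0.749] yaw -67.7
y 611 [474.7 166.5] bbox [460 153  31  28] [ 0.6842 -0.4732] [0.067 0.067] yaw -173.4
y 124 [359.5 175.1] bbox [352 168  15  14] [ 0.6645 -0.1733] [0.035 0.036] yaw -90.5
y 65 [558.1 214.6] bbox [556 204   4  29] [ 0.5473 -0.6677] [0.008 0.072] yaw 172.6
y 935 [383.8 231.4] bbox [366 206  36  52] [ 0.5161 -0.23  ] [0.053 0.122] yaw -162.5
y 486 [436.8 268.8] bbox [419 259  37  20] [ 0.4216 -0.3563] [0.087 0.036] yaw -80.9
y 281 [  5.5 398.2] bbox [  0 383  13  30] [0.1235 0.6807] [0.029 0.065] yaw -172.7
b 117 [264.1 160.6] bbox [258 154  14  14] [0.7044 0.0723] [0.034 0.036] yaw -179.7
b 116 [229.7 173.4] bbox [223 167  14  14] [0.6697 0.1633] [0.034 0.035] yaw -178.8
b 119 [262.2 192. ] bbox [255 185  15  15] [0.6199 0.0778] [0.036 0.036] yaw -172.7
b 848 [191.7 237.4] bbox [179 213  26  50] [0.5034 0.2554] [0.053 0.122] yaw -170.3
```

View pics/crop1.png

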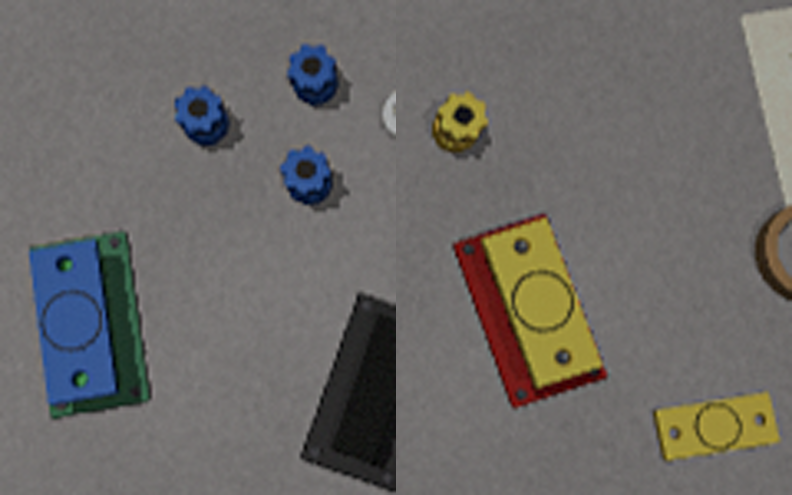

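The crop confirms the choices. The left blue valve is at about (231,174). The full-size yellow plate on the red foot measures 122 x 53 mm, and the decoy measures 87 x 36. I'll write a planner that works out the rows, then head for the blue plate for a wrist view on the way.

```bash
cat >> h.py <<'E'
def plan(target,yaw,frm=None,vmax=1.0):
    """equal rows from the present pose to target TCP, tool down at yaw(deg), printed in units"""
    s=st(); p=s['position'].copy(); R=Ro.from_euler('xyz',s['tool_rot'])
    if frm is not None: p=np.array(frm[0],float); R=Ro.from_euler('xyz',frm[1])
    Rt=Ro.from_euler('xyz',[np.pi,0,np.radians(yaw)]); q=np.asarray(target,float)
    rv=(R.inv()*Rt).as_rotvec(); 
    n=int(np.ceil(max(np.linalg.norm(rv)/np.radians(8.5),np.linalg.norm(q-p)/0.025/vmax,1)))
    print('t',round(s['clock'],2),'pos',s['position'].round(4),'rot',s['tool_rot'].round(3),'rows',n, 'rotdeg',np.degrees(np.linalg.norm(rv)).round(1))
    d=(q-p)/n; rows=[]
    P,Q=p.copy(),R
    for i in range(n):
        sh=(Q.inv().apply((p+d*(i+1))-P)/0.025).round(2)
        tv=rv/n/np.pi; tv=((Q.inv()*(R*Ro.from_rotvec(rv*(i+1)/n))).as_rotvec()/np.pi).round(3)
        P=P+Q.apply(sh*0.025); Q=Q*Ro.from_rotvec(tv*np.pi)
        rows.append([float(x)+0 for x in list(sh)+list(tv)])
    for i in range(0,n,5): print(str(rows[i:i+5]).replace('.0,',',').replace('.0]',']').replace(' ',''))
    print('ends',P.round(4),Q.as_euler('xyz').round(3))
E
python3 - <<'E'
from h import *
c=viewer.camera_info('wrist'); s=st()
R=Ro.from_euler('xyz',s['tool_rot']).as_matrix()
print('cam in tool',R.T@(-c['R'].T@c['t']-s['position']),'cam axis in tool',R.T@c['R'][2], 'img right',R.T@c['R'][0])
plan([.43,.27,.24],189.7)
E
```

```text
cam in tool [ 8.37412832e-02 -1.28668206e-05 -1.42772754e-01] cam axis in tool [-0.32570681  0.00150175  0.94546963] img right [ 1.84827539e-04  9.99998821e-01 -1.52469453e-03]
t 0.15 pos [0.2403 0.5767 0.2309] rot [-3.141  0.     2.747] rows 15 rotdeg 32.3
[[-0.78,-0.56,-0.02,0,0,-0.012],[-0.76,-0.59,-0.03,0,0,-0.012],[-0.74,-0.62,-0.02,0,0,-0.012],[-0.71,-0.64,-0.03,0,0,-0.012],[-0.69,-0.67,-0.02,0,0,-0.012]]
[[-0.66,-0.7,-0.02,0,0,-0.012],[-0.64,-0.72,-0.03,0,0,-0.012],[-0.61,-0.75,-0.02,0,0,-0.012],[-0.58,-0.76,-0.02,0,0,-0.012],[-0.55,-0.79,-0.03,0,0,-0.012]]
[[-0.52,-0.81,-0.02,0,0,-0.012],[-0.49,-0.83,-0.03,0,0,-0.012],[-0.45,-0.84,-0.02,0,0,-0.012],[-0.43,-0.87,-0.02,0,0,-0.012],[-0.39,-0.87,-0.03,0,0,-0.012]]
ends [0.4299 0.2701 0.2401] [-3.141 -0.    -2.971]
```

>>> move_arm --pt "-0.78 -0.56 -0.02 0 0 -0.012" --pt "-0.76 -0.59 -0.03 0 0 -0.012" --pt "-0.74 -0.62 -0.02 0 0 -0.012" --pt "-0.71 -0.64 -0.03 0 0 -0.012" --pt "-0.69 -0.67 -0.02 0 0 -0.012"

```text
clock: 0.65
position: [0.304, 0.4738, 0.2342]
tool_rot: [-3.141, -0.0, 2.937]
force: [0.9, 0.9, -0.4]
grip_width: 0.0854
```

>>> move_arm --pt "-0.66 -0.7 -0.02 0 0 -0.012" --pt "-0.64 -0.72 -0.03 0 0 -0.012" --pt "-0.61 -0.75 -0.02 0 0 -0.012" --pt "-0.58 -0.76 -0.02 0 0 -0.012" --pt "-0.55 -0.79 -0.03 0 0 -0.012"

```text
clock: 1.15
position: [0.3673, 0.3716, 0.2372]
tool_rot: [-3.141, -0.0, 3.125]
force: [0.1, 0.1, -0.3]
grip_width: 0.0854
```

>>> move_arm --pt "-0.52 -0.81 -0.02 0 0 -0.012" --pt "-0.49 -0.83 -0.03 0 0 -0.012" --pt "-0.45 -0.84 -0.02 0 0 -0.012" --pt "-0.43 -0.87 -0.02 0 0 -0.012" --pt "-0.39 -0.87 -0.03 0 0 -0.012"

```text
clock: 1.65
position: [0.4304, 0.2693, 0.2402]
tool_rot: [-3.141, -0.0, -2.969]
force: [0.7, -0.5, -0.4]
grip_width: 0.0854
```

>>> move_arm --pt "0 0 0 0 0 0" --pt "0 0 0 0 0 0"

```text
clock: 1.85
position: [0.43, 0.2702, 0.2402]
tool_rot: [3.142, -0.0, -2.972]
force: [-0.5, 0.3, -0.1]
grip_width: 0.0854
```

```bash
cat >> h.py <<'E'
def snap(tag):
    s=st(); c=viewer.camera_info('wrist'); f=viewer.grab_frame('wrist')
    cv2.imwrite(f'pics/{tag}.png',f[:,:,::-1]); np.savez(f'pics/{tag}.npz',K=c['K'],R=c['R'],t=c['t']); return f,c
def rect(f,c,col,z,amin=400):
    for i,s,ce,m in blobs(f,col,amin):
        k,_=cv2.findContours(m,0,2); k=max(k,key=cv2.contourArea)
        P=np.array([ray(p[0],z,c)[:2] for p in k],np.float32)
        r=cv2.minAreaRect(P*1000); b=cv2.boxPoints(r)/1000
        e=[np.linalg.norm(b[1]-b[0]),np.linalg.norm(b[2]-b[1])]
        d=(b[1]-b[0]) if e[0]>e[1] else (b[2]-b[1]); y=np.degrees(np.arctan2(d[1],d[0])); y=(y+90)%180-90
        print(col,s[4],'px',ce.round(0),'ctr',(np.array(r[0])/1000).round(4),'size',np.round(e,4),'yaw',round(y,2))
E
python3 - <<'E'
from h import *
f,c=snap('w1'); print(st()['position'],st()['qpos'].round(2)); rect(f,c,'b',.052)
E
```

```text
[0.42966289 0.27075984 0.24020041] [-0.62  0.33 -0.08  1.89  0.03  0.93  1.03]
b 4354 px [251. 238.] ctr [0.5025 0.2557] size [0.052  0.1199] yaw 9.89
b 518 px [ 92. 306.] ctr [0.6166 0.0819] size [0.0407 0.0358] yaw -27.77
```

View pics/w1.png

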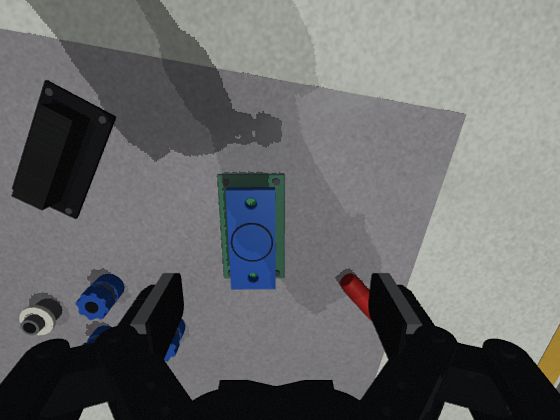

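The blue plate is centred at (251,238) px, the green stand shows around it, and the spare is at upper left, around (62,150). Plate size reads 120 x 52 mm, which matches the spec. Next I measure the stands.

```bash
python3 - <<'E'
from h import *
f=cv2.imread('pics/w1.png')[:,:,::-1].copy(); c=dict(np.load('pics/w1.npz'))
h=cv2.cvtColor(f,cv2.COLOR_RGB2HSV); print(h[185,230],h[240,222],h[178,250],h[150,40],h[110,80])
x=cv2.resize(f[160:300,200:310],None,fx=4,fy=4,interpolation=cv2.INTER_CUBIC); y=cv2.resize(f[70:230,0:130],None,fx=3.5,fy=3.5,interpolation=cv2.INTER_CUBIC)
x=x[:560];o=np.zeros((560,455+440,3),np.uint8);o[:560,:455]=y[:560,:455];o[:560,455:]=x; cv2.imwrite('pics/c2.png',cv2.convertScaleAbs(o[:,:,::-1],alpha=1.8)[:, :895][:, :])
i=cv2.imread('pics/c2.png'); cv2.imwrite('pics/c2.png',cv2.resize(i,None,fx=.89,fy=.89))
# overlay check
P=[ray(p,.006,c)[:2].round(4) for p in [(48,81),(116,117),(77,218),(12,196)]]; print(P)
E
```

```text
[77 87 53] [ 75 112  93] [79 93 52] [165  21  24] [110  32  24]
[array([0.3743, 0.0132]), array([0.3998, 0.0855]), array([0.5292, 0.0397]), array([ 0.5135, -0.0364])]
```

View pics/c2.png

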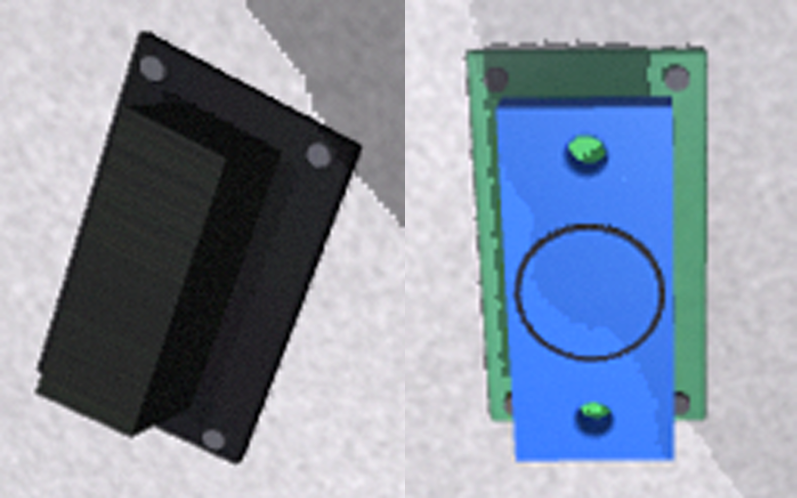

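```bash
python3 - <<'E'
from h import *
c=dict(np.load('pics/w1.npz'))
P=np.array([ray(p,.006,c)[:2] for p in [(217.7,174.6),(284.6,174),(284.6,277.6),(223.9,277.6)]]); print(P.round(4),P.mean(0))
d=(P[3]+P[2]-P[0]-P[1])/2; print(np.linalg.norm(d),np.degrees(np.arctan2(d[1],d[0])),np.linalg.norm(P[0]-P[1]))
c=viewer.camera_info('top'); f=cv2.imread('pics/top0.png')[:,:,::-1].copy()
m=cv2.inRange(cv2.cvtColor(f,cv2.COLOR_RGB2HSV),(0,0,0),(180,255,62)); m[:, :255]=0; m[:,310:]=0; m[:222]=0;m[295:]=0
k,_=cv2.findContours(m,0,2);k=max(k,key=cv2.contourArea);Q=np.array([ray(p[0],.006,c)[:2] for p in k],np.float32)
print('spare top',cv2.minAreaRect(Q*1000))
plan([.45,-.235,.22],195)
E
```

```text
[[0.4458 0.2041]
 [0.4318 0.2815]
 [0.5686 0.3061]
 [0.582  0.2276]] [0.50704869 0.25482137]
0.1385495000060914 9.998747161569806 0.07864566795643722
spare top ((452.77099609375, 22.983539581298828), (80.61502075195312, 139.09303283691406), 70.55964660644531)
t 1.9 pos [0.4297 0.2708 0.2402] rot [ 3.141 -0.    -2.971] rows 21 rotdeg 5.2
[[0.13,-0.96,0.04,0,0,-0.001],[0.12,-0.95,0.04,0,0,-0.002],[0.14,-0.96,0.03,0,0,-0.001],[0.13,-0.95,0.04,0,0,-0.002],[0.15,-0.95,0.04,0,0,-0.001]]
[[0.14,-0.96,0.04,0,0,-0.001],[0.15,-0.95,0.04,0,0,-0.002],[0.16,-0.95,0.04,0,0,-0.001],[0.16,-0.95,0.03,0,0,-0.001],[0.16,-0.95,0.04,0,0,-0.002]]
[[0.16,-0.95,0.04,0,0,-0.001],[0.17,-0.95,0.04,0,0,-0.002],[0.18,-0.95,0.04,0,0,-0.001],[0.18,-0.95,0.04,0,0,-0.001],[0.18,-0.94,0.03,0,0,-0.002]]
[[0.19,-0.95,0.04,0,0,-0.001],[0.19,-0.94,0.04,0,0,-0.002],[0.2,-0.95,0.04,0,0,-0.001],[0.2,-0.94,0.04,0,0,-0.001],[0.2,-0.94,0.04,0,0,-0.002]]
[[0.21,-0.95,0.03,0,0,-0.001]]
ends [ 0.45   -0.2351  0.2201] [ 3.141 -0.    -2.88 ]
```

>>> move_arm --pt "0.13 -0.96 0.04 0 0 -0.001" --pt "0.12 -0.95 0.04 0 0 -0.002" --pt "0.14 -0.96 0.03 0 0 -0.001" --pt "0.13 -0.95 0.04 0 0 -0.002" --pt "0.15 -0.95 0.04 0 0 -0.001"

```text
clock: 2.4
position: [0.4344, 0.1501, 0.2355]
tool_rot: [3.141, 0.0, -2.947]
force: [0.1, 0.7, -0.1]
grip_width: 0.0855
```

>>> move_arm --pt "0.14 -0.96 0.04 0 0 -0.001" --pt "0.15 -0.95 0.04 0 0 -0.002" --pt "0.16 -0.95 0.04 0 0 -0.001" --pt "0.16 -0.95 0.03 0 0 -0.001" --pt "0.16 -0.95 0.04 0 0 -0.002"

```text
clock: 2.9
position: [0.4396, 0.0296, 0.2308]
tool_rot: [3.141, 0.0, -2.926]
force: [-0.9, 0.5, -0.0]
grip_width: 0.0854
```

>>> move_arm --pt "0.16 -0.95 0.04 0 0 -0.001" --pt "0.17 -0.95 0.04 0 0 -0.002" --pt "0.18 -0.95 0.04 0 0 -0.001" --pt "0.18 -0.95 0.04 0 0 -0.001" --pt "0.18 -0.94 0.03 0 0 -0.002"

```text
clock: 3.4
position: [0.4448, -0.0908, 0.226]
tool_rot: [3.141, 0.0, -2.904]
force: [0.8, 0.6, 0.1]
grip_width: 0.0855
```

>>> move_arm --pt "0.19 -0.95 0.04 0 0 -0.001" --pt "0.19 -0.94 0.04 0 0 -0.002" --pt "0.2 -0.95 0.04 0 0 -0.001" --pt "0.2 -0.94 0.04 0 0 -0.001" --pt "0.2 -0.94 0.04 0 0 -0.002"

```text
clock: 3.9
position: [0.4499, -0.2112, 0.2209]
tool_rot: [3.141, 0.0, -2.882]
force: [0.7, 0.3, -0.7]
grip_width: 0.0855
```

>>> move_arm --pt "0 0 0 0 0 0" --pt "0 0 0 0 0 0"

```text
clock: 4.1
position: [0.4497, -0.2105, 0.2208]
tool_rot: [3.141, -0.0, -2.883]
force: [0.2, -0.6, 0.2]
grip_width: 0.0855
```

```bash
python3 - <<'E'
from h import *
f,c=snap('w2'); print(st()['position'],st()['qpos'].round(2)); rect(f,c,'y',.052)
E
```

```text
[ 0.44975109 -0.21008045  0.22092978] [ 0.21  0.33  0.14  1.95 -0.06  0.86  2.21]
y 3062 px [132. 112.] ctr [ 0.4164 -0.3548] size [0.0784 0.0341] yaw -81.24
y 4989 px [240. 236.] ctr [ 0.5154 -0.2305] size [0.0524 0.1208] yaw 17.93
y 1822 px [ 20. 301.] ctr [ 0.6518 -0.4536] size [0.0484 0.0599] yaw 8.35
y 464 px [257. 357.] ctr [ 0.6601 -0.1774] size [0.0359 0.0357] yaw -37.97
```

View pics/w2.png

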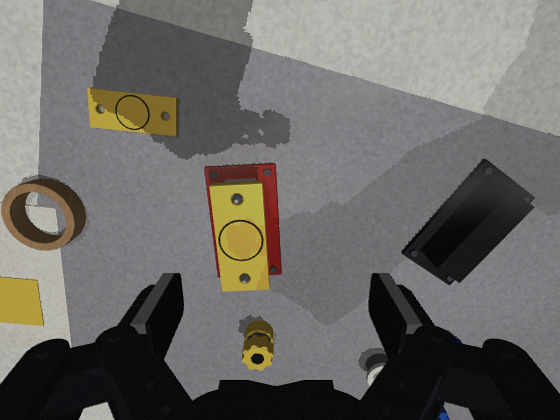

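The yellow plate reads 121 x 52 mm at (240,236), and the valve head sits at (257,358). Next I go above the plate, then down.

```bash
python3 - <<'E'
from h import *
plan([.5154,-.2305,.11],197.93,vmax=1)
plan([.5154,-.2305,.026],197.93,frm=([.5154,-.2305,.11],[np.pi,0,np.radians(197.93)]),vmax=.7)
E
```

```text
t 4.15 pos [ 0.4498 -0.2101  0.2209] rot [ 3.141 -0.    -2.882] rows 6 rotdeg 3.1
[[-0.39,-0.24,0.74,0,0,-0.003],[-0.38,-0.25,0.74,0,0,-0.003],[-0.39,-0.25,0.74,0,0,-0.002],[-0.38,-0.26,0.74,0,0,-0.003],[-0.38,-0.26,0.74,0,0,-0.003]]
[[-0.38,-0.26,0.74,0,0,-0.003]]
ends [ 0.5155 -0.2306  0.1099] [ 3.141 -0.    -2.829]
t 4.15 pos [ 0.4498 -0.2101  0.2209] rot [ 3.141 -0.    -2.882] rows 5 rotdeg 0.0
[[0,0,0.67,0,0,0],[0,0,0.67,0,0,0],[0,0,0.68,0,0,0],[0,0,0.67,0,0,0],[0,0,0.67,0,0,0]]
ends [ 0.5154 -0.2305  0.026 ] [ 3.142  0.    -2.829]
```

>>> move_arm --pt "-0.39 -0.24 0.74 0 0 -0.003" --pt "-0.38 -0.25 0.74 0 0 -0.003" --pt "-0.39 -0.25 0.74 0 0 -0.002" --pt "-0.38 -0.26 0.74 0 0 -0.003" --pt "-0.38 -0.26 0.74 0 0 -0.003"

```text
clock: 4.65
position: [0.5051, -0.227, 0.1279]
tool_rot: [3.141, 0.0, -2.837]
force: [0.2, 0.0, -0.2]
grip_width: 0.0853
```

>>> move_arm --pt "-0.38 -0.26 0.74 0 0 -0.003" --pt "0 0 0 0 0 0" --pt "0 0 0 0 0 0"

```text
clock: 4.95
position: [0.5151, -0.2308, 0.1102]
tool_rot: [3.141, -0.0, -2.829]
force: [0.7, 0.2, 0.4]
grip_width: 0.0852
```

```bash
python3 - <<'E'
from h import *
f,c=snap('w3'); rect(f,c,'y',.052);plan([.5154,-.2305,.026],197.93,vmax=.7)
E
```

```text
y 4594 px [122.  28.] ctr [ 0.4257 -0.3512] size [0.0741 0.0311] yaw -81.19
y 1896 px [114.  21.] ctr [ 0.427  -0.3511] size [0.0262 0.0216] yaw -72.05
y 8602 px [274. 221.] ctr [ 0.5154 -0.2307] size [0.0522 0.1203] yaw 17.89
y 3056 px [275. 229.] ctr [ 0.5163 -0.2307] size [0.0426 0.0424] yaw -72.1
t 5.0 pos [ 0.5152 -0.2312  0.1108] rot [ 3.142  0.    -2.829] rows 5 rotdeg 0.0
[[0,0,0.68,0,0,0],[-0.01,0.01,0.68,0,0,0],[0,0,0.67,0,0,0],[0,0.01,0.68,0,0,0],[-0.01,0,0.68,0,0,0]]
ends [ 0.5155 -0.2305  0.026 ] [ 3.142  0.    -2.829]
```

View pics/w3.png

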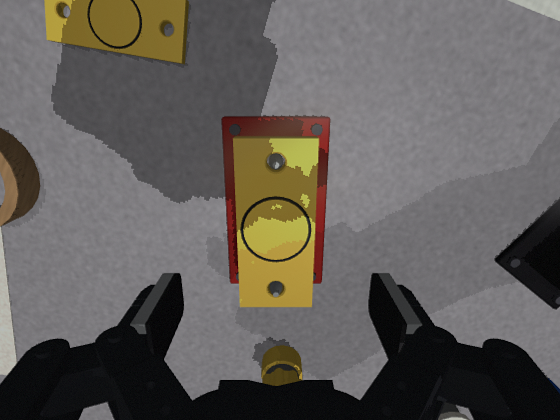

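>>> move_arm --pt "0 0 0.68 0 0 0" --pt "-0.01 0.01 0.68 0 0 0" --pt "0 0 0.67 0 0 0" --pt "0 0.01 0.68 0 0 0" --pt "-0.01 0 0.68 0 0 0"

```text
clock: 5.5
position: [0.5159, -0.231, 0.026]
tool_rot: [-3.141, 0.001, -2.83]
force: [-0.8, -0.4, -0.4]
grip_width: 0.0854
```

>>> move_arm --pt "0 0 0 0 0 0" --pt "0 0 0 0 0 0" --pt "0 0 0 0 0 0" --pt "0 0 0 0 0 0" --pt "0 0 0 0 0 0" --claw 1 --force 60

```text
clock: 6.0
position: [0.516, -0.2313, 0.0269]
tool_rot: [-3.141, 0.001, -2.83]
force: [-1.9, 1.1, 5.5]
grip_width: 0.051
```

>>> move_arm --pt "0 0 0 0 0 0" --pt "0 0 0 0 0 0" --pt "0 0 0 0 0 0"

```text
clock: 6.3
position: [0.516, -0.2313, 0.0269]
tool_rot: [-3.141, 0.001, -2.83]
force: [-2.1, 0.3, 6.3]
grip_width: 0.0505
```

>>> move_arm --pt "0 0 -0.3 0 0 0" --pt "0 0 -0.5 0 0 0" --pt "0 0 -0.7 0 0 0" --pt "0 0 -0.8 0 0 0" --pt "0 0 -0.8 0 0 0"

```text
clock: 6.8
position: [0.5157, -0.2314, 0.105]
tool_rot: [-3.141, 0.001, -2.83]
force: [-0.7, 0.3, -2.3]
grip_width: 0.0512
```

```bash
python3 - <<'E'
from h import *
s=st();print(s['grip_width'],s['force'])
plan([.452,.0245,.112],160.5,vmax=1)
E
```

```text
0.05117765805347515 [-0.67427633  0.31368609 -2.26526975]
t 6.8 pos [ 0.5157 -0.2314  0.105 ] rot [-3.141e+00  1.000e-03 -2.830e+00] rows 11 rotdeg 37.4
[[-0.07,0.96,-0.03,0,0,0.019],[0,0.95,-0.02,0,0,0.019],[0.05,0.96,-0.03,0,0,0.019],[0.1,0.96,-0.02,0,0,0.018],[0.16,0.94,-0.03,0,0,0.019]]
[[0.22,0.93,-0.03,0,0,0.019],[0.27,0.92,-0.02,0,0,0.019],[0.33,0.91,-0.03,0,0,0.019],[0.38,0.88,-0.03,0,0,0.019],[0.43,0.85,-0.02,0,0,0.019]]
[[0.48,0.83,-0.03,0,0,0.019]]
ends [0.4519 0.0244 0.1121] [-3.142e+00  1.000e-03  2.800e+00]
```

>>> move_arm --pt "-0.07 0.96 -0.03 0 0 0.019" --pt "0 0.95 -0.02 0 0 0.019" --pt "0.05 0.96 -0.03 0 0 0.019" --pt "0.1 0.96 -0.02 0 0 0.018" --pt "0.16 0.94 -0.03 0 0 0.019"

```text
clock: 7.3
position: [0.4866, -0.114, 0.1074]
tool_rot: [3.141, 0.001, -3.127]
force: [0.3, -0.0, -2.0]
grip_width: 0.0507
```

>>> move_arm --pt "0.22 0.93 -0.03 0 0 0.019" --pt "0.27 0.92 -0.02 0 0 0.019" --pt "0.33 0.91 -0.03 0 0 0.019" --pt "0.38 0.88 -0.03 0 0 0.019" --pt "0.43 0.85 -0.02 0 0 0.019"

```text
clock: 7.8
position: [0.4575, 0.0024, 0.1106]
tool_rot: [3.14, 0.001, 2.857]
force: [0.2, 0.6, -2.0]
grip_width: 0.051
```

>>> move_arm --pt "0.48 0.83 -0.03 0 0 0.019" --pt "0 0 0 0 0 0" --pt "0 0 0 0 0 0"

```text
clock: 8.1
position: [0.4521, 0.0249, 0.111]
tool_rot: [3.141, 0.001, 2.802]
force: [-0.4, -0.3, -3.1]
grip_width: 0.0508
```

```bash
python3 - <<'E'
from h import *
f,c=snap('w4'); g=viewer.grab_frame('top'); cv2.imwrite('pics/t4.png',cv2.resize(g[190:310,230:430],None,fx=4,fy=4,interpolation=2)[:,:,::-1])
cv2.imwrite('pics/t4full.png',g[:,:,::-1])
plan([.452,.0245,.028],160.5,vmax=.6)
E
```

```text
t 8.2 pos [0.4522 0.0239 0.1107] rot [3.141e+00 1.000e-03 2.800e+00] rows 6 rotdeg 0.1
[[0,0,0.55,0,0,0],[0.01,0.01,0.55,0,0,0],[0,0,0.55,0,0,0],[0,0,0.55,0,0,0],[0,0.01,0.56,0,0,0]]
[[0.01,0,0.55,0,0,0]]
ends [0.4519 0.0246 0.0279] [3.141e+00 1.000e-03 2.800e+00]
```

View pics/w4.png

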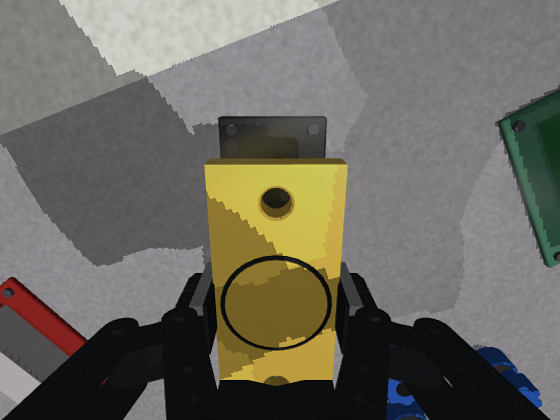

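View pics/t4.png

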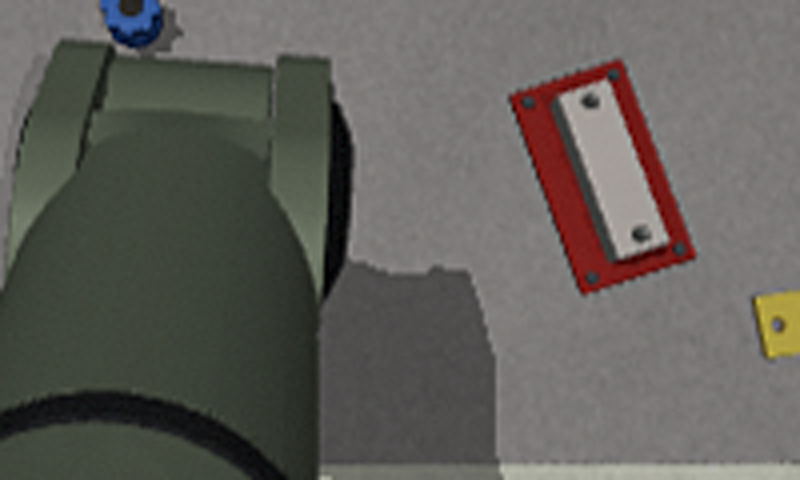

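>>> move_arm --pt "0 0 0.55 0 0 0" --pt "0.01 0.01 0.55 0 0 0" --pt "0 0 0.55 0 0 0" --pt "0 0 0.55 0 0 0" --pt "0 0.01 0.56 0 0 0"

```text
clock: 8.7
position: [0.4521, 0.0241, 0.0408]
tool_rot: [3.141, 0.0, 2.799]
force: [0.5, 0.1, -2.1]
grip_width: 0.0507
```

>>> move_arm --pt "0 0 0.55 0 0 0" --pt "0 0 0 0 0 0" --pt "0 0 0 0 0 0"

```text
clock: 9.0
position: [0.4519, 0.0241, 0.0273]
tool_rot: [-3.141, -0.0, 2.799]
force: [1.3, -0.3, -2.4]
grip_width: 0.051
```

```bash
python3 - <<'E'
from h import *
print(st()['force'],st()['position'])
c=viewer.camera_info('top'); g=cv2.imread('pics/t4full.png')[:,:,::-1].copy()
sub=cv2.cvtColor(g,cv2.COLOR_RGB2HSV); m=cv2.inRange(sub,(0,0,140),(180,40,255)); n=np.zeros_like(m); n[205:258,366:402]=m[205:258,366:402]
k,_=cv2.findContours(n,0,2);k=max(k,key=cv2.contourArea);Q=np.array([ray(p[0],.04,c)[:2] for p in k],np.float32)
print('block',cv2.minAreaRect(Q*1000),cv2.contourArea(k))
r=[x for x in blobs(g,'r',300)]
for i,s,ce,mm in r:
    k,_=cv2.findContours(mm,0,2);k=max(k,key=cv2.contourArea);Q=np.array([ray(p[0],.006,c)[:2] for p in k],np.float32); print('foot',cv2.minAreaRect(Q*1000))
for z in (.055,.05):
  a=ray((377.75,215.5),z,c);b=ray((390.25,248.5),z,c); print((a+b)/2,np.linalg.norm(a-b),np.degrees(np.arctan2(*(a-b)[1::-1])))
c=dict(np.load('pics/w4.npz'));print('ring centre',ray((276,302),.1107+.0251,c))
E
```

```text
[ 1.25381229 -0.29534584 -2.40861726] [0.45188247 0.02412557 0.02730339]
block ((516.8899536132812, -230.54107666015625), (109.1528549194336, 33.30039596557617), 17.785259246826172) 508.0
foot ((589.4328002929688, 427.6276550292969), (101.86344146728516, 23.362815856933594), 50.552513122558594)
foot ((516.1909790039062, -229.66976928710938), (138.12490844726562, 78.66498565673828), 17.872411727905273)
[ 0.51373439 -0.22978044  0.055     ] 0.08804220130095813 18.021227067902107
[ 0.51443095 -0.23089302  0.05      ] 0.08847413386684817 18.02122706790209
ring centre [0.45104788 0.02561756 0.1358    ]
```

>>> move_arm --pt "0 0 0.03 0 0 0" --pt "0 0 0 0 0 0"

```text
clock: 9.2
position: [0.4519, 0.0248, 0.0267]
tool_rot: [3.141, 0.0, 2.8]
force: [-0.7, 0.4, -1.5]
grip_width: 0.0508
```

>>> move_arm --pt "0 0 0 0 0 0" --pt "0 0 0 0 0 0" --pt "0 0 0 0 0 0" --pt "0 0 0 0 0 0" --claw -1

```text
clock: 9.6
position: [0.4517, 0.0252, 0.0266]
tool_rot: [3.142, 0.0, 2.8]
force: [0.4, 0.3, -0.2]
grip_width: 0.0856
```

>>> move_arm --pt "0 0 -0.6 0 0 0" --pt "0 0 -0.9 0 0 0" --pt "0 0 -0.9 0 0 0" --pt "0 0 -0.9 0 0 0"

```text
clock: 10.0
position: [0.4515, 0.0251, 0.1099]
tool_rot: [-3.141, -0.0, 2.8]
force: [-0.5, 0.4, -0.3]
grip_width: 0.0855
```

```bash
python3 - <<'E'
from h import *
f,c=snap('w5'); rect(f,c,'y',.052)
plan([.5027,.2557,.112],189.9,vmax=1)
E
```

```text
y 9149 px [275. 218.] ctr [0.4516 0.0253] size [0.1201 0.0525] yaw -19.54
y 3121 px [275. 230.] ctr [0.4526 0.0248] size [0.0436 0.0427] yaw -9.04
t 10.05 pos [0.4528 0.0251 0.1126] rot [3.14e+00 3.00e-03 2.80e+00] rows 10 rotdeg 29.5
[[0.12,0.94,0,0,0,-0.016],[0.08,0.94,0.01,0,0,-0.017],[0.02,0.94,0,0,0,-0.016],[-0.02,0.94,0.01,0,0,-0.017],[-0.08,0.94,0,0,0,-0.016]]
[[-0.12,0.94,0,0,0.001,-0.016],[-0.17,0.93,0.01,0,0,-0.017],[-0.22,0.92,0,0,0,-0.016],[-0.26,0.9,0,0,0,-0.016],[-0.31,0.9,0.01,0,0,-0.017]]
ends [0.5028 0.2558 0.1119] [ 3.141  0.    -2.968]
```

View pics/w5.png

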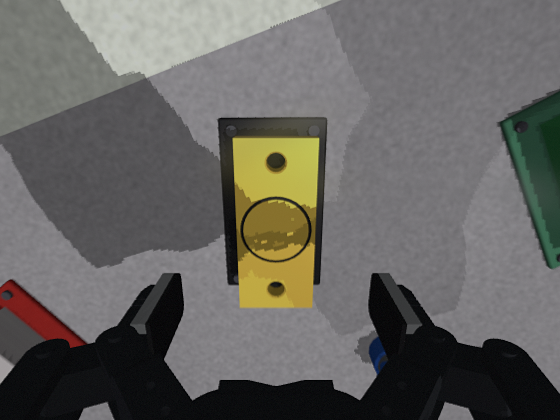

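The yellow plate lies square on the black stand: its centre is at (275,218) and measures (.4516,.0253), and the TCP released it at (.4517,.0252). Blue plate next.

>>> move_arm --pt "0.12 0.94 0 0 0 -0.016" --pt "0.08 0.94 0.01 0 0 -0.017" --pt "0.02 0.94 0 0 0 -0.016" --pt "-0.02 0.94 0.01 0 0 -0.017" --pt "-0.08 0.94 0 0 0 -0.016"

```text
clock: 10.55
position: [0.4767, 0.1414, 0.1085]
tool_rot: [-3.142, -0.0, 3.06]
force: [-0.0, -0.7, 0.7]
grip_width: 0.085
```

>>> move_arm --pt "-0.12 0.94 0 0 0.001 -0.016" --pt "-0.17 0.93 0.01 0 0 -0.017" --pt "-0.22 0.92 0 0 0 -0.016" --pt "-0.26 0.9 0 0 0 -0.016" --pt "-0.31 0.9 0.01 0 0 -0.017"

```text
clock: 11.05
position: [0.5017, 0.2572, 0.1079]
tool_rot: [3.141, -0.003, -2.965]
force: [0.4, -0.4, -0.2]
grip_width: 0.0852
```

>>> move_arm --pt "0 0 0 0 0 0" --pt "0 0 0 0 0 0"

```text
clock: 11.25
position: [0.5014, 0.2561, 0.1077]
tool_rot: [3.141, -0.003, -2.967]
force: [0.8, -0.9, -0.3]
grip_width: 0.0855
```

```bash
python3 - <<'E'
from h import *
f,c=snap('w6'); rect(f,c,'b',.052)
plan([.5027,.2557,.026],189.9,vmax=.7)
E
```

```text
b 9378 px [274. 220.] ctr [0.5027 0.2555] size [0.0521 0.1209] yaw 9.95
b 3117 px [274. 233.] ctr [0.5035 0.2558] size [0.0429 0.0421] yaw -80.04
b 2948 px [ 36. 317.] ctr [0.601  0.0952] size [0.079  0.0352] yaw -42.94
t 11.3 pos [0.5014 0.2554 0.1078] rot [ 3.141 -0.004 -2.968] rows 5 rotdeg 0.2
[[-0.01,0,0.65,0,0,0],[-0.02,0,0.66,0,0,0],[-0.01,0,0.65,0,-0.001,0],[-0.01,0,0.66,0,0,0],[-0.01,0,0.65,0,0,0]]
ends [0.5027 0.2557 0.026 ] [ 3.141 -0.    -2.968]
```

View pics/w6.png

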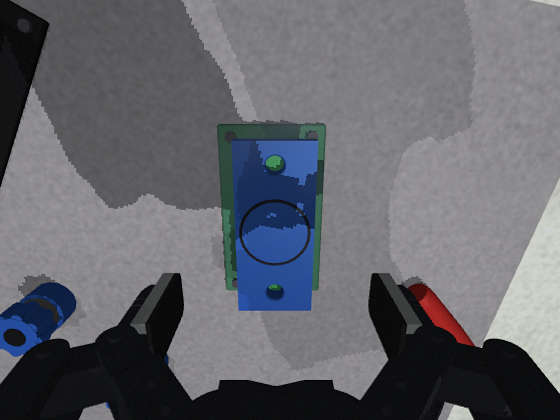

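```bash
python3 - <<'E'
from h import *
c=dict(np.load('pics/w6.npz'))
th=np.radians(9.9)
for p in [(408,290),(412,283),(432,288)]:
    for z in (.0,.015):
        X=ray(p,z,c); d=X[:2]-[.5027,.2557]; print(p,z,X.round(3),'along',(d@[np.cos(th),np.sin(th)]).round(3),'across',(d@[-np.sin(th),np.cos(th)]).round(3))
P=np.array([ray(p,.006,c)[:2] for p in [(217.5,125),(326,124.5),(318.5,290),(226,290)]]);print(P.round(4),P.mean(0))
E
```

```text
(408, 290) 0.0 [0.559 0.385 0.   ] along 0.077 across 0.118
(408, 290) 0.015 [0.55  0.377 0.015] along 0.068 across 0.111
(412, 283) 0.0 [0.551 0.387 0.   ] along 0.07 across 0.121
(412, 283) 0.015 [0.543 0.378 0.015] along 0.061 across 0.113
(432, 288) 0.0 [0.553 0.406 0.   ] along 0.075 across 0.139
(432, 288) 0.015 [0.545 0.396 0.015] along 0.066 across 0.131
[[0.446  0.2037]
 [0.432  0.2812]
 [0.5686 0.3057]
 [0.5824 0.2271]] [0.50723647 0.25444083]
```

>>> move_arm --pt "-0.01 0 0.65 0 0 0" --pt "-0.02 0 0.66 0 0 0" --pt "-0.01 0 0.65 0 -0.001 0" --pt "-0.01 0 0.66 0 0 0" --pt "-0.01 0 0.65 0 0 0"

```text
clock: 11.8
position: [0.5029, 0.2552, 0.0257]
tool_rot: [3.141, 0.0, -2.969]
force: [0.2, 0.6, -0.4]
grip_width: 0.0854
```

>>> move_arm --pt "0 0 0 0 0 0" --pt "0 0 0 0 0 0" --pt "0 0 0 0 0 0" --pt "0 0 0 0 0 0" --pt "0 0 0 0 0 0" --claw 1 --force 60

```text
clock: 12.3
position: [0.5033, 0.256, 0.0273]
tool_rot: [3.141, 0.001, -2.968]
force: [-1.7, -2.8, 8.7]
grip_width: 0.0511
```

>>> move_arm --pt "0 0 0 0 0 0" --pt "0 0 0 0 0 0"

```text
clock: 12.5
position: [0.5033, 0.256, 0.0272]
tool_rot: [3.141, 0.001, -2.968]
force: [-1.4, -2.8, 8.3]
grip_width: 0.0509
```

>>> move_arm --pt "0 0 -0.3 0 0 0" --pt "0 0 -0.5 0 0 0" --pt "0 0 -0.7 0 0 0" --pt "0 0 -0.9 0 0 0" --pt "0 0 -0.9 0 0 0"

```text
clock: 13.0
position: [0.5029, 0.2561, 0.1106]
tool_rot: [3.141, 0.001, -2.968]
force: [-0.2, 0.6, -3.1]
grip_width: 0.0509
```

```bash
python3 - <<'E'
from h import *
s=st();print(s['grip_width'],s['force'],s['position'])
plan([.515,-.2305,.115],197.9,vmax=1)
E
```

```text
0.05091391339652256 [-0.23638496  0.63142783 -3.05876916] [0.50287285 0.25610965 0.11060764]
t 13.0 pos [0.5029 0.2561 0.1106] rot [ 3.141e+00  1.000e-03 -2.968e+00] rows 20 rotdeg 7.9
[[0.14,-0.96,-0.01,0,0,-0.002],[0.15,-0.96,-0.01,0,0,-0.002],[0.16,-0.97,-0.01,0,0,-0.003],[0.17,-0.95,-0.01,0,0,-0.002],[0.17,-0.96,-0.01,0,0,-0.002]]
[[0.18,-0.96,-0.01,0,0,-0.002],[0.18,-0.96,-0.01,0,0,-0.002],[0.19,-0.95,-0.01,0,0,-0.003],[0.2,-0.95,-0.01,0,0,-0.002],[0.2,-0.96,-0.01,0,0,-0.002]]
[[0.21,-0.95,-0.01,0,0,-0.002],[0.22,-0.95,-0.01,0,0,-0.002],[0.22,-0.94,-0.01,0,0,-0.003],[0.23,-0.95,-0.01,0,0,-0.002],[0.24,-0.94,-0.01,0,0,-0.002]]
[[0.24,-0.95,-0.01,0,0,-0.002],[0.25,-0.94,-0.01,0,0,-0.003],[0.26,-0.94,-0.01,0,0,-0.002],[0.26,-0.93,-0.01,0,0,-0.002],[0.27,-0.94,-0.01,0,0,-0.002]]
ends [ 0.5151 -0.2305  0.1151] [ 3.141e+00  1.000e-03 -2.830e+00]
```

>>> move_arm --pt "0.14 -0.96 -0.01 0 0 -0.002" --pt "0.15 -0.96 -0.01 0 0 -0.002" --pt "0.16 -0.97 -0.01 0 0 -0.003" --pt "0.17 -0.95 -0.01 0 0 -0.002" --pt "0.17 -0.96 -0.01 0 0 -0.002"

```text
clock: 13.5
position: [0.506, 0.1337, 0.1111]
tool_rot: [3.141, 0.001, -2.933]
force: [0.5, 0.1, -2.1]
grip_width: 0.0509
```

>>> move_arm --pt "0.18 -0.96 -0.01 0 0 -0.002" --pt "0.18 -0.96 -0.01 0 0 -0.002" --pt "0.19 -0.95 -0.01 0 0 -0.003" --pt "0.2 -0.95 -0.01 0 0 -0.002" --pt "0.2 -0.96 -0.01 0 0 -0.002"

```text
clock: 14.0
position: [0.5092, 0.0118, 0.1122]
tool_rot: [3.141, 0.001, -2.898]
force: [-0.6, 0.9, -1.9]
grip_width: 0.0507
```

```bash
python3 - <<'E'
from h import *
f,c=snap('w7');g=viewer.grab_frame('top'); cv2.imwrite('pics/t7.png',g[:,:,::-1]); 
cv2.imwrite('pics/t7c.png',np.hstack([cv2.resize(g[200:280,160:240],None,fx=5,fy=5,interpolation=2),cv2.resize(g[200:280,350:430],None,fx=5,fy=5,interpolation=2)])[:,:,::-1])
E
```

```text
(no output)
```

View pics/w7.png

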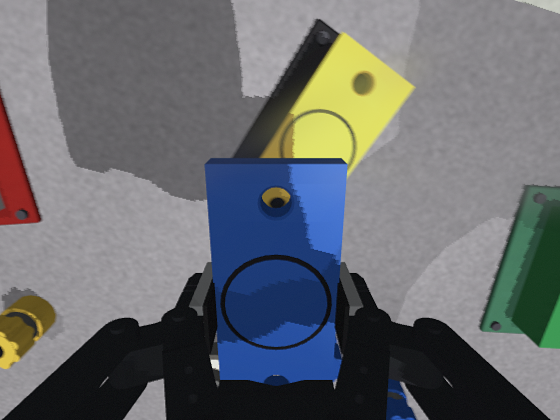

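View pics/t7c.png

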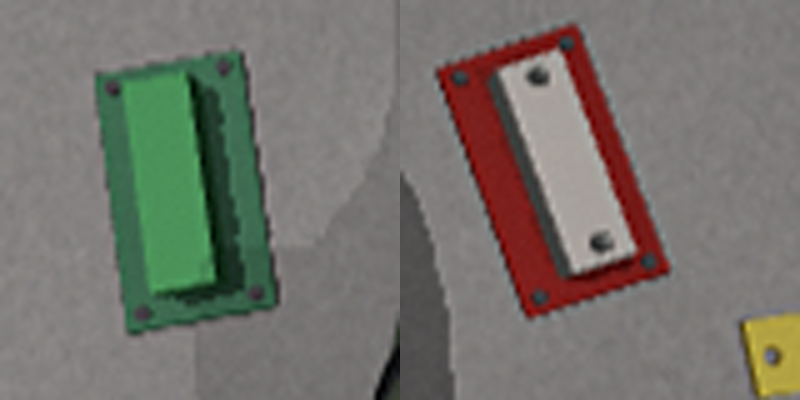

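```bash
python3 - <<'E'
from h import *
c=viewer.camera_info('top'); g=cv2.imread('pics/t7.png')[:,:,::-1].copy(); h=cv2.cvtColor(g,cv2.COLOR_RGB2HSV)
def fit(m,box,z,n):
    q=np.zeros_like(m); q[box[1]:box[3],box[0]:box[2]]=m[box[1]:box[3],box[0]:box[2]]
    k,_=cv2.findContours(q,0,2);k=max(k,key=cv2.contourArea);Q=np.array([ray(p[0],z,c)[:2] for p in k],np.float32); r=cv2.minAreaRect(Q*1000); print(n,np.round(r[0],1),np.round(r[1],1),round(r[2],1))
fit(cv2.inRange(h,(60,70,20),(90,255,255)),(170,200,240,280),.006,'gfoot')
fit(cv2.inRange(h,(55,70,120),(90,255,255)),(170,200,240,280),.04,'gblock')
fit(cv2.inRange(h,(0,150,40),(8,255,255)),(350,200,430,280),.006,'rfoot')
fit(cv2.inRange(h,(0,0,140),(180,40,255)),(366,205,402,258),.04,'rblock')
f=cv2.imread('pics/w7.png')[:,:,::-1].copy();c=dict(np.load('pics/w7.npz'));print('ring',ray((275.5,302),.1122+.0251,c))
plan([.516,-.2307,.115],197.9,vmax=1)
E
```

```text
gfoot [507.7 254.1] [138.8  78.5] 9.9
gblock [508.5 255.1] [110.2  33.9] 10.1
rfoot [ 516.3 -229.8] [138.1  78.6] 17.8
rblock [ 516.9 -230.5] [109.1  33.4] 17.8
ring [0.50791888 0.01142143 0.1373    ]
t 14.1 pos [0.5092 0.0093 0.1123] rot [-3.141e+00  1.000e-03 -2.903e+00] rows 10 rotdeg 4.2
[[0.2,-0.94,-0.01,0,0,-0.002],[0.21,-0.94,-0.01,0,0,-0.003],[0.21,-0.93,-0.01,0,0,-0.002],[0.22,-0.94,-0.01,0,0,-0.002],[0.23,-0.93,-0.01,0,0,-0.003]]
[[0.24,-0.93,-0.01,0,0,-0.002],[0.24,-0.93,-0.01,0,0,-0.002],[0.25,-0.93,-0.01,0,0,-0.003],[0.25,-0.92,-0.02,0,0,-0.002],[0.27,-0.93,-0.01,0,0,-0.002]]
ends [ 0.5159 -0.2308  0.1151] [-3.141e+00  1.000e-03 -2.830e+00]
```

>>> move_arm --pt "0.2 -0.94 -0.01 0 0 -0.002" --pt "0.21 -0.94 -0.01 0 0 -0.003" --pt "0.21 -0.93 -0.01 0 0 -0.002" --pt "0.22 -0.94 -0.01 0 0 -0.002" --pt "0.23 -0.93 -0.01 0 0 -0.003"

```text
clock: 14.6
position: [0.5132, -0.1077, 0.1132]
tool_rot: [3.141, 0.001, -2.86]
force: [-0.2, 0.6, -1.9]
grip_width: 0.0509
```

>>> move_arm --pt "0.24 -0.93 -0.01 0 0 -0.002" --pt "0.24 -0.93 -0.01 0 0 -0.002" --pt "0.25 -0.93 -0.01 0 0 -0.003" --pt "0.25 -0.92 -0.02 0 0 -0.002" --pt "0.27 -0.93 -0.01 0 0 -0.002"

```text
clock: 15.1
position: [0.517, -0.2279, 0.1147]
tool_rot: [3.141, 0.001, -2.826]
force: [0.5, -1.0, -2.5]
grip_width: 0.0506
```

>>> move_arm --pt "0 0 0 0 0 0" --pt "0 0 0 0 0 0"

```text
clock: 15.3
position: [0.5168, -0.2272, 0.1143]
tool_rot: [3.141, 0.001, -2.827]
force: [-0.2, 0.5, -2.1]
grip_width: 0.0509
```

```bash
python3 - <<'E'
from h import *
plan([.516,-.231,.062],197.9,vmax=.7)
f,c=snap('w8')
cv2.imwrite('pics/w8.png',cv2.resize(f[100:,150:400],None,fx=1.8,fy=1.8)[:,:,::-1])
print(st()['qpos'])
E
```

```text
t 15.3 pos [ 0.5168 -0.2272  0.1143] rot [ 3.141e+00  1.000e-03 -2.827e+00] rows 3 rotdeg 0.1
[[0.03,-0.05,0.7,0,0,0],[0.02,-0.04,0.69,0,0,0],[0.03,-0.05,0.7,0,0,0.001]]
ends [ 0.516  -0.2311  0.062 ] [ 3.141e+00  1.000e-03 -2.830e+00]
[ 0.22422603  0.58424578  0.11794981  1.86608791 -0.10300791  0.69707978
  2.28818629]
```

View pics/w8.png

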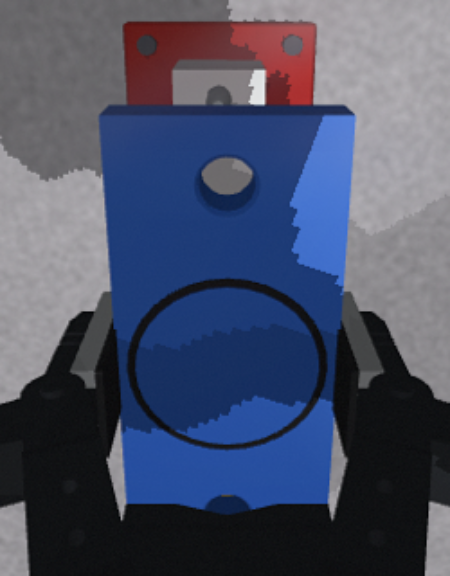

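>>> move_arm --pt "0.03 -0.05 0.7 0 0 0" --pt "0.02 -0.04 0.69 0 0 0" --pt "0.03 -0.05 0.7 0 0 0.001" --pt "0 0 0 0 0 0" --pt "0 0 0 0 0 0"

```text
clock: 15.85
position: [0.5161, -0.2305, 0.0619]
tool_rot: [3.141, 0.0, -2.829]
force: [-0.7, 0.2, -1.8]
grip_width: 0.0504
```

```bash
python3 - <<'E'
from h import *
plan([.516,-.231,.042],197.9,vmax=.4)
f,c=snap('w9')
cv2.imwrite('pics/w9.png',cv2.resize(f[80:350,180:370],None,fx=2.2,fy=2.2)[:,:,::-1])
E
```

```text
t 15.85 pos [ 0.5161 -0.2305  0.0619] rot [ 3.141  0.    -2.829] rows 2 rotdeg 0.1
[[0.01,-0.01,0.4,0,0,0],[0,-0.01,0.39,0,0,0]]
ends [ 0.516  -0.231   0.0421] [ 3.141  0.    -2.829]
```

View pics/w9.png

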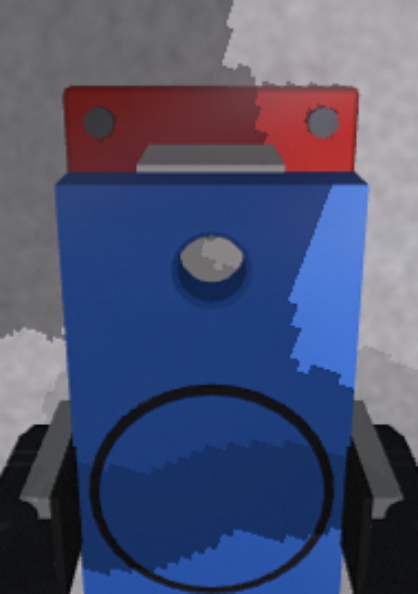

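Aligned laterally: the plate is centred on the jig and square to it. I descend in small steps and watch the force.

>>> move_arm --pt "0.01 -0.01 0.4 0 0 0" --pt "0 -0.01 0.2 0 0 0" --pt "0 0 0.1 0 0 0"

```text
clock: 16.2
position: [0.5156, -0.2317, 0.0434]
tool_rot: [3.141, -0.0, -2.83]
force: [0.4, -0.5, -2.0]
grip_width: 0.0508
```

>>> move_arm --pt "0 0 0.1 0 0 0" --pt "0 0 0.1 0 0 0"

```text
clock: 16.4
position: [0.5158, -0.2318, 0.0388]
tool_rot: [3.141, 0.0, -2.83]
force: [-0.2, -0.5, -2.6]
grip_width: 0.0507
```

>>> move_arm --pt "0 0 0.1 0 0 0" --pt "0 0 0.1 0 0 0"

```text
clock: 16.6
position: [0.5158, -0.2319, 0.0338]
tool_rot: [3.141, 0.0, -2.83]
force: [-0.0, 0.5, -1.8]
grip_width: 0.0506
```

>>> move_arm --pt "0 0 0.1 0 0 0" --pt "0 0 0.1 0 0 0" --pt "0 0 0.06 0 0 0" --pt "0 0 0 0 0 0"

```text
clock: 17.0
position: [0.5157, -0.2318, 0.0274]
tool_rot: [3.141, 0.0, -2.83]
force: [-0.7, -1.2, -2.1]
grip_width: 0.0507
```

>>> move_arm --pt "0 0 0.03 0 0 0" --pt "0 0 0.03 0 0 0" --pt "0 0 0 0 0 0"

```text
clock: 17.3
position: [0.5158, -0.2318, 0.0272]
tool_rot: [3.141, 0.001, -2.83]
force: [-9.2, 4.3, 28.9]
grip_width: 0.0506
```

>>> move_arm --pt "0 0 0 0 0 0" --pt "0 0 0 0 0 0" --pt "0 0 0 0 0 0" --pt "0 0 0 0 0 0" --claw -1

```text
clock: 17.7
position: [0.5158, -0.2318, 0.0258]
tool_rot: [3.141, 0.0, -2.83]
force: [0.6, 0.5, 0.2]
grip_width: 0.0854
```

>>> move_arm --pt "0 0 -0.6 0 0 0" --pt "0 0 -0.9 0 0 0" --pt "0 0 -0.9 0 0 0" --pt "0 0 -0.9 0 0 0"

```text
clock: 18.1
position: [0.5158, -0.2319, 0.1103]
tool_rot: [3.141, 0.001, -2.83]
force: [-0.4, 0.9, 0.3]
grip_width: 0.0853
```

```bash
python3 - <<'E'
from h import *
f,c=snap('w10');rect(f,c,'b',.052)
plan([.4518,.025,.112],160.5,vmax=1)
E
```

```text
b 9018 px [276. 216.] ctr [ 0.5158 -0.2318] size [0.0521 0.121 ] yaw 18.0
b 3134 px [276. 229.] ctr [ 0.5167 -0.2316] size [0.0432 0.0431] yaw -72.14
t 18.15 pos [ 0.5172 -0.2326  0.1136] rot [-3.14   0.004 -2.83 ] rows 11 rotdeg 37.4
[[-0.06,0.96,0,0,0,0.019],[0,0.97,0.01,0,0,0.019],[0.05,0.97,0,0,0,0.019],[0.11,0.96,0.01,0,0.001,0.018],[0.17,0.95,0,0,0,0.019]]
[[0.22,0.94,0.01,0,0,0.019],[0.28,0.92,0,0,0,0.019],[0.33,0.91,0,0,0,0.019],[0.39,0.89,0.01,0,0,0.019],[0.44,0.86,0,0,0,0.019]]
[[0.49,0.83,0.01,0,0,0.019]]
ends [0.4517 0.0249 0.112 ] [-3.141e+00  1.000e-03  2.800e+00]
```

View pics/w10.png

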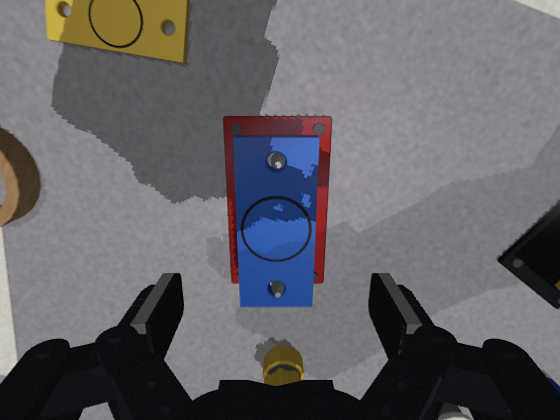

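The blue plate is fully seated: pins show in both holes at (277,161) and (277,288), a 29 N push confirmed contact, and the size at z = 52 mm is right. Back to the yellow plate.

>>> move_arm --pt "-0.06 0.96 0 0 0 0.019" --pt "0 0.97 0.01 0 0 0.019" --pt "0.05 0.97 0 0 0 0.019" --pt "0.11 0.96 0.01 0 0.001 0.018" --pt "0.17 0.95 0 0 0 0.019"

```text
clock: 18.65
position: [0.4859, -0.1138, 0.1088]
tool_rot: [3.141, -0.002, -3.127]
force: [0.6, -0.3, 0.7]
grip_width: 0.0849
```

>>> move_arm --pt "0.22 0.94 0.01 0 0 0.019" --pt "0.28 0.92 0 0 0 0.019" --pt "0.33 0.91 0 0 0 0.019" --pt "0.39 0.89 0.01 0 0 0.019" --pt "0.44 0.86 0 0 0 0.019"

```text
clock: 19.15
position: [0.456, 0.0034, 0.1084]
tool_rot: [3.141, -0.003, 2.857]
force: [0.7, -1.2, -0.4]
grip_width: 0.085
```

>>> move_arm --pt "0.49 0.83 0.01 0 0 0.019" --pt "0 0 0 0 0 0" --pt "0 0 0 0 0 0"

```text
clock: 19.45
position: [0.4504, 0.026, 0.108]
tool_rot: [-3.141, -0.003, 2.802]
force: [0.2, -1.2, 0.9]
grip_width: 0.0854
```

```bash
python3 - <<'E'
from h import *
plan([.4517,.0252,.0265],160.5,vmax=.7)
f,c=snap('w11');rect(f,c,'y',.052)
E
```

```text
t 19.45 pos [0.4504 0.026  0.108 ] rot [-3.141e+00 -3.000e-03  2.802e+00] rows 5 rotdeg 0.2
[[-0.01,0,0.65,0,0,0],[-0.02,0,0.65,0,0,0],[-0.01,-0.01,0.66,0,0,0],[-0.01,0,0.65,0,-0.001,0],[-0.02,0,0.65,0,0,0]]
ends [0.4518 0.0252 0.0265] [-3.141e+00  1.000e-03  2.802e+00]
y 9264 px [275. 220.] ctr [0.4514 0.0254] size [0.1196 0.0523] yaw -19.5
y 3100 px [275. 232.] ctr [0.4521 0.0248] size [0.0428 0.0426] yaw -38.34
```

>>> move_arm --pt "-0.01 0 0.65 0 0 0" --pt "-0.02 0 0.65 0 0 0" --pt "-0.01 -0.01 0.66 0 0 0" --pt "-0.01 0 0.65 0 -0.001 0" --pt "-0.02 0 0.65 0 0 0"

```text
clock: 20.0
position: [0.4518, 0.0238, 0.0255]
tool_rot: [-3.141, 0.0, 2.799]
force: [0.7, -0.4, -0.2]
grip_width: 0.0849
```

>>> move_arm --pt "0 0 0 0 0 0" --pt "0 0 0 0 0 0" --pt "0 0 0 0 0 0" --pt "0 0 0 0 0 0" --pt "0 0 0 0 0 0" --claw 1

```text
clock: 20.5
position: [0.452, 0.0245, 0.0268]
tool_rot: [-3.141, 0.001, 2.8]
force: [-2.0, -4.7, 10.3]
grip_width: 0.051
```

>>> move_arm --pt "0 0 0 0 0 0" --pt "0 0 0 0 0 0"

```text
clock: 20.7
position: [0.452, 0.0245, 0.0269]
tool_rot: [-3.141, 0.001, 2.8]
force: [-2.4, -4.2, 10.4]
grip_width: 0.0505
```

>>> move_arm --pt "0 0 -0.3 0 0 0" --pt "0 0 -0.5 0 0 0" --pt "0 0 -0.7 0 0 0" --pt "0 0 -0.9 0 0 0" --pt "0 0 -0.9 0 0 0"

```text
clock: 21.2
position: [0.4514, 0.025, 0.1102]
tool_rot: [-3.141, 0.0, 2.8]
force: [0.1, 0.4, -2.7]
grip_width: 0.051
```

```bash
python3 - <<'E'
from h import *
s=st();print(s['grip_width'],s['force'],s['position'])
plan([.5066,.255,.112],190.0,vmax=1)
E
```

```text
0.05099925531460141 [ 0.05912165  0.4295873  -2.68082754] [0.45140179 0.02498371 0.1101995 ]
t 21.2 pos [0.4514 0.025  0.1102] rot [-3.141  0.     2.8  ] rows 10 rotdeg 29.6
[[0.1,0.94,-0.01,0,0,-0.016],[0.05,0.95,-0.01,0,0,-0.017],[0,0.94,0,0,0,-0.016],[-0.04,0.95,-0.01,0,0,-0.017],[-0.1,0.94,-0.01,0,0,-0.016]]
[[-0.14,0.93,-0.01,0,0,-0.017],[-0.19,0.93,0,0,0,-0.016],[-0.24,0.92,-0.01,0,0,-0.016],[-0.29,0.9,-0.01,0,0,-0.017],[-0.33,0.88,-0.01,0,0,-0.016]]
ends [0.5067 0.2549 0.1121] [-3.141 -0.    -2.968]
```

>>> move_arm --pt "0.1 0.94 -0.01 0 0 -0.016" --pt "0.05 0.95 -0.01 0 0 -0.017" --pt "0 0.94 0 0 0 -0.016" --pt "-0.04 0.95 -0.01 0 0 -0.017" --pt "-0.1 0.94 -0.01 0 0 -0.016"

```text
clock: 21.7
position: [0.4795, 0.1412, 0.1104]
tool_rot: [-3.141, 0.001, 3.06]
force: [-0.0, -1.6, -2.2]
grip_width: 0.0509
```

>>> move_arm --pt "-0.14 0.93 -0.01 0 0 -0.017" --pt "-0.19 0.93 0 0 0 -0.016" --pt "-0.24 0.92 -0.01 0 0 -0.016" --pt "-0.29 0.9 -0.01 0 0 -0.017" --pt "-0.33 0.88 -0.01 0 0 -0.016"

```text
clock: 22.2
position: [0.507, 0.2562, 0.111]
tool_rot: [-3.141, 0.0, -2.965]
force: [0.1, 0.0, -2.6]
grip_width: 0.0507
```

>>> move_arm --pt "0 0 0 0 0 0" --pt "0 0 0 0 0 0"

```text
clock: 22.4
position: [0.5067, 0.2551, 0.1106]
tool_rot: [-3.141, -0.0, -2.967]
force: [-1.2, -0.1, -3.1]
grip_width: 0.0508
```

```bash
python3 - <<'E'
from h import *
plan([.5067,.255,.0272],190.0,vmax=.6)
E
```

```text
t 22.4 pos [0.5067 0.2551 0.1106] rot [-3.141 -0.    -2.967] rows 6 rotdeg 0.1
[[0,0,0.56,0,0,0],[0,0,0.55,0,0,0],[0,0,0.56,0,0,0],[0,0,0.55,0,0,0],[0,0,0.56,0,0,0]]
[[0,0,0.56,0,0,0]]
ends [0.5066 0.255  0.0271] [-3.141 -0.    -2.967]
```

>>> move_arm --pt "0 0 0.56 0 0 0" --pt "0 0 0.55 0 0 0" --pt "0 0 0.56 0 0 0" --pt "0 0 0.55 0 0 0" --pt "0 0 0.56 0 0 0"

```text
clock: 22.9
position: [0.5066, 0.2545, 0.0392]
tool_rot: [-3.141, -0.001, -2.968]
force: [-0.4, -0.0, -2.1]
grip_width: 0.0507
```

>>> move_arm --pt "0 0 0.54 0 0 0" --pt "0 0 0.01 0 0 0" --pt "0 0 0 0 0 0"

```text
clock: 23.2
position: [0.5066, 0.2546, 0.0261]
tool_rot: [-3.141, -0.001, -2.968]
force: [-0.1, -0.2, -2.6]
grip_width: 0.0507
```

>>> move_arm --pt "0 0 0 0 0 0" --pt "0 0 0 0 0 0" --pt "0 0 0 0 0 0" --pt "0 0 0 0 0 0" --claw -1

```text
clock: 23.6
position: [0.5069, 0.2549, 0.0271]
tool_rot: [-3.141, -0.0, -2.968]
force: [0.2, -0.2, -0.5]
grip_width: 0.0852
```

>>> move_arm --pt "0 0 -0.6 0 0 0" --pt "0 0 -0.9 0 0 0" --pt "0 0 -0.9 0 0 0" --pt "0 0 -0.9 0 0 0"

```text
clock: 24.0
position: [0.5069, 0.2548, 0.1115]
tool_rot: [-3.141, 0.0, -2.968]
force: [-0.6, 1.4, 0.3]
grip_width: 0.0852
```

```bash
python3 - <<'E'
from h import *
f,c=snap('w12');rect(f,c,'y',.052)
E
```

```text
y 9155 px [275. 214.] ctr [0.506  0.2546] size [0.0523 0.1211] yaw 9.82
y 3085 px [275. 227.] ctr [0.5072 0.2549] size [0.0434 0.0425] yaw -80.05
```

View pics/w12.png

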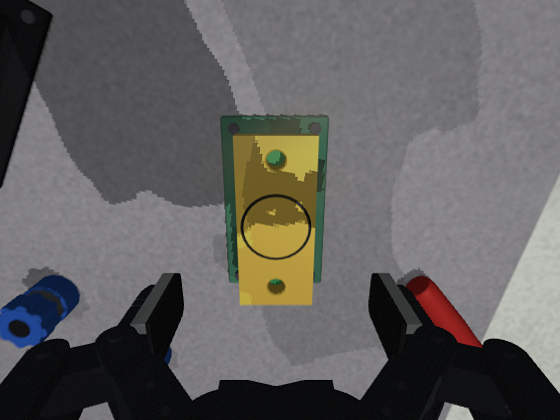

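The yellow plate lies square on the green stand, centre (275,214) px, measured (.506,.2546) with 9.8° yaw against the stand's (.508,.2546) and 10.0°. Now the left blue valve, with the jaws along x so the fingers stay clear of its look-alikes.

```bash
python3 - <<'E'
from h import *
plan([.667,.163,.14],95,vmax=1)
E
```

```text
t 24.05 pos [0.5083 0.2555 0.1148] rot [ 3.14   0.004 -2.968] rows 12 rotdeg 94.9
[[-0.47,-0.39,-0.08,0,0,0.044],[-0.52,-0.33,-0.09,0,0,0.044],[-0.56,-0.25,-0.08,0,0,0.044],[-0.58,-0.18,-0.08,0,0,0.044],[-0.61,-0.09,-0.08,0.001,0,0.044]]
[[-0.61,0,-0.09,0,0,0.044],[-0.61,0.08,-0.08,0,0,0.044],[-0.59,0.16,-0.08,0,0,0.044],[-0.56,0.24,-0.08,0,0,0.044],[-0.53,0.32,-0.09,0,0,0.043]]
[[-0.47,0.38,-0.08,0.001,0,0.044],[-0.42,0.45,-0.08,0,0.001,0.044]]
ends [0.6671 0.1631 0.14  ] [-3.141e+00 -1.000e-03  1.659e+00]
```

>>> move_arm --pt "-0.47 -0.39 -0.08 0 0 0.044" --pt "-0.52 -0.33 -0.09 0 0 0.044" --pt "-0.56 -0.25 -0.08 0 0 0.044" --pt "-0.58 -0.18 -0.08 0 0 0.044" --pt "-0.61 -0.09 -0.08 0 0 0.044"

```text
clock: 24.55
position: [0.5735, 0.2161, 0.121]
tool_rot: [3.141, 0.0, 2.619]
force: [-0.5, -0.0, 0.4]
grip_width: 0.0854
```

>>> move_arm --pt "-0.61 0 -0.09 0 0 0.044" --pt "-0.61 0.08 -0.08 0 0 0.044" --pt "-0.59 0.16 -0.08 0 0 0.044" --pt "-0.56 0.24 -0.08 0 0 0.044" --pt "-0.53 0.32 -0.09 0 0 0.043"

```text
clock: 25.05
position: [0.6398, 0.1779, 0.1315]
tool_rot: [3.141, -0.0, 1.931]
force: [0.3, -0.3, -0.2]
grip_width: 0.0856
```

>>> move_arm --pt "-0.47 0.38 -0.08 0 0 0.044" --pt "-0.42 0.45 -0.08 0 0 0.044" --pt "0 0 0 0 0 0" --pt "0 0 0 0 0 0"

```text
clock: 25.45
position: [0.6654, 0.1628, 0.1347]
tool_rot: [-3.141, 0.0, 1.663]
force: [-0.6, 0.7, -0.8]
grip_width: 0.0856
```

```bash
python3 - <<'E'
from h import *
s=st();print(s['position'],s['qpos'].round(2))
f,c=snap('w13')
E
```

```text
[0.66539475 0.16281521 0.13466942] [-0.7   0.82  0.65  1.53 -0.56  0.98  0.2 ]
```

View pics/w13.png

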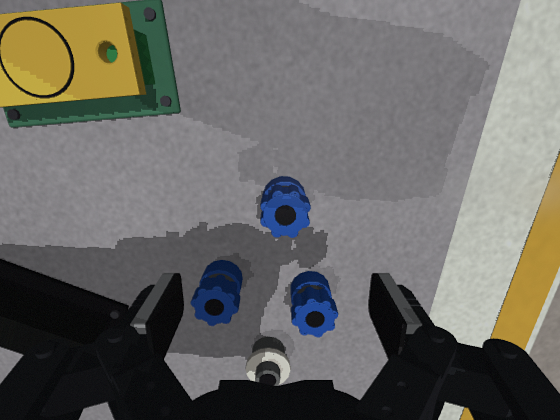

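The target valve's head is at (286,214), alone in the gripper's line. Its look-alikes are at (217,305) and (315,318).

```bash
python3 - <<'E'
from h import *
f=cv2.imread('pics/w13.png')[:,:,::-1].copy();c=dict(np.load('pics/w13.npz'))
h=cv2.cvtColor(f,cv2.COLOR_RGB2HSV)
sub=(h[...,2]<50).astype(np.uint8); q=np.zeros_like(sub);q[200:230,272:300]=sub[200:230,272:300]
n,l,s,ce=cv2.connectedComponentsWithStats(q)
for i in range(1,n):
    if s[i][4]>60: print(s[i],ce[i],ray(ce[i],.048,c),ray(ce[i],.044,c))
# bright head-top
m=cv2.inRange(h,(105,120,95),(130,255,255)); q=np.zeros_like(m);q[170:245,255:315]=m[170:245,255:315]
k,_=cv2.findContours(q,0,2);k=max(k,key=cv2.contourArea);k2=k[k[:,0,1]>205]
P=np.array([ray(p,.048,c)[:2] for p in k2]);
A=np.c_[2*P,np.ones(len(P))];x=np.linalg.lstsq(A,(P**2).sum(1),rcond=None)[0];print('circle',x[:2],np.sqrt(x[2]+x[0]**2+x[1]**2))
cv2.imwrite('pics/c13.png',np.hstack([cv2.resize(f[165:245,245:325],None,fx=5,fy=5,interpolation=2)[:,:,::-1],cv2.cvtColor(cv2.resize(q[165:245,245:325],None,fx=5,fy=5),cv2.COLOR_GRAY2BGR)]))
E
```

```text
[275 205  21  20 315] [285.14603175 214.74920635] [0.67280912 0.16357465 0.048     ] [0.67307018 0.16213273 0.044     ]Traceback (most recent call last):
  File "<stdin>", line 11, in <module>
  File "h.py", line 6, in ray
    d=R.T@np.linalg.solve(K,np.array([uv[0],uv[1],1.])); o=-R.T@t
                                            ~~^^^
IndexError: index 1 is out of bounds for axis 0 with size 1
```

```bash
python3 - <<'E'
from h import *
f=cv2.imread('pics/w13.png')[:,:,::-1].copy();c=dict(np.load('pics/w13.npz'))
# project model circles at candidate centre
o=f.copy()
C=np.array([.6728,.1636])
for r,z,col in((.02,.048,(255,255,0)),(.02,.028,(255,0,0)),(.019,0,(0,255,0))):
    pts=np.array([proj([C[0]+r*np.cos(a),C[1]+r*np.sin(a),z],c) for a in np.linspace(0,6.28,40)])
    cv2.polylines(o,[np.round(pts*16).astype(np.int32)],True,col,1,cv2.LINE_AA,4)
cv2.imwrite('pics/c13.png',cv2.resize(o[165:245,245:325],None,fx=6,fy=6,interpolation=2)[:,:,::-1])
ct=viewer.camera_info('top'); print('top hole',ray((231,174),.048,ct))
plan([C[0],C[1],.09],95,vmax=.8); plan([C[0],C[1],.020],95,frm=([C[0],C[1],.09],[np.pi,0,np.radians(95)]),vmax=.6)
E
```

```text
top hole [0.66944451 0.16001413 0.048     ]
t 25.5 pos [0.6652 0.1631 0.1346] rot [-3.141  0.     1.663] rows 3 rotdeg 0.3
[[0,0.1,0.59,0,0,0.001],[-0.01,0.1,0.6,0,0,0],[0,0.11,0.59,0,0,0.001]]
ends [0.6729 0.1636 0.0901] [-3.141  0.     1.657]
t 25.5 pos [0.6652 0.1631 0.1346] rot [-3.141  0.     1.663] rows 5 rotdeg 0.0
[[0,0,0.56,0,0,0],[0,0,0.56,0,0,0],[0,0,0.56,0,0,0],[0,0,0.56,0,0,0],[0,0,0.56,0,0,0]]
ends [0.6728 0.1636 0.02  ] [3.142 0.    1.658]
```

View pics/c13.png

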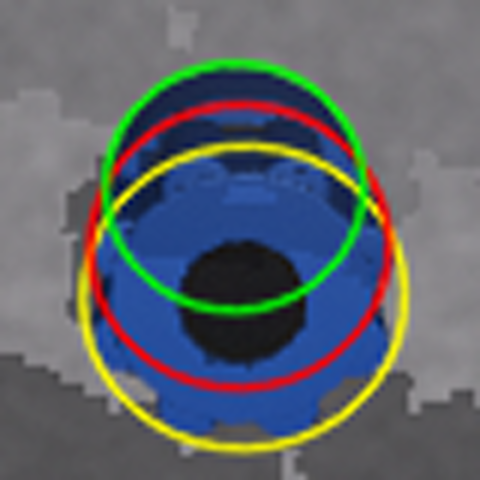

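The model overlay (base, neck and head rims) fits the image, so I descend.

>>> move_arm --pt "0 0.1 0.59 0 0 0.001" --pt "-0.01 0.1 0.6 0 0 0" --pt "0 0.11 0.59 0 0 0.001" --pt "0 0 0 0 0 0"

```text
clock: 25.9
position: [0.6723, 0.1629, 0.0868]
tool_rot: [-3.138, 0.001, 1.654]
force: [-0.6, -0.7, -0.4]
grip_width: 0.0857
```

>>> move_arm --pt "0 0 0.56 0 0 0" --pt "0 0 0.56 0 0 0" --pt "0 0 0.56 0 0 0" --pt "0 0 0.56 0 0 0" --pt "0 0 0.56 0 0 0"

```text
clock: 26.4
position: [0.6733, 0.1629, 0.0184]
tool_rot: [-3.141, 0.001, 1.653]
force: [0.5, -0.3, -0.2]
grip_width: 0.0852
```

>>> move_arm --pt "0 0 0 0 0 0" --pt "0 0 0 0 0 0" --pt "0 0 0 0 0 0" --pt "0 0 0 0 0 0" --pt "0 0 0 0 0 0" --claw 1 --force 40

```text
clock: 26.9
position: [0.6738, 0.163, 0.0207]
tool_rot: [3.141, 0.0, 1.653]
force: [-1.5, 0.1, 5.7]
grip_width: 0.0387
```

>>> move_arm --pt "0 0 0 0 0 0" --pt "0 0 0 0 0 0" --pt "0 0 0 0 0 0"

```text
clock: 27.2
position: [0.6738, 0.163, 0.0207]
tool_rot: [3.141, 0.0, 1.654]
force: [-2.0, -1.6, 6.7]
grip_width: 0.0391
```

>>> move_arm --pt "0 0 -0.3 0 0 0" --pt "0 0 -0.6 0 0 0" --pt "0 0 -0.9 0 0 0" --pt "0 0 -0.9 0 0 0" --pt "0 0 -0.9 0 0 0"

```text
clock: 27.7
position: [0.6735, 0.163, 0.112]
tool_rot: [3.141, 0.0, 1.653]
force: [0.3, -0.1, -1.2]
grip_width: 0.0389
```

```bash
python3 - <<'E'
from h import *
s=st();print(s['grip_width'],s['force'],s['position'])
plan([.560,-.1,.15],95,vmax=1)
f,c=snap('w14')
E
```

```text
0.03888897918514764 [ 0.31519825 -0.13110823 -1.22337279] [0.67354164 0.16302642 0.11197546]
t 27.7 pos [0.6735 0.163  0.112 ] rot [3.141 0.    1.653] rows 12 rotdeg 0.3
[[-0.84,-0.45,-0.13,0,0,0],[-0.85,-0.45,-0.12,0,0,0],[-0.84,-0.45,-0.13,0,0,0],[-0.84,-0.45,-0.13,0,0,0],[-0.84,-0.45,-0.12,0,0,-0.001]]
[[-0.84,-0.45,-0.13,0,0,0],[-0.85,-0.45,-0.13,0,0,0],[-0.84,-0.45,-0.12,0,0,0],[-0.84,-0.46,-0.13,0,0,0],[-0.84,-0.45,-0.13,0,0,0]]
[[-0.84,-0.45,-0.12,0,0,0],[-0.84,-0.45,-0.13,0,0,0]]
ends [ 0.56 -0.1   0.15] [3.141 0.    1.656]
```

View pics/w14.png

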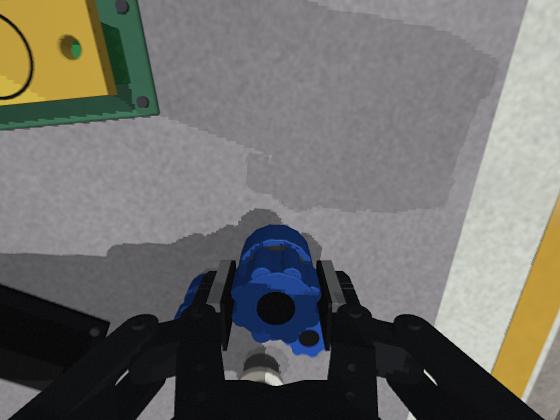

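```bash
python3 - <<'E'
from h import *
c=dict(np.load('pics/w14.npz'));s=st();X=ray((275.5,308.5),.112+.0273,c);R=Ro.from_euler('xyz',s['tool_rot']).as_matrix();print(X,R.T@(X-s['position']))
plan([.516,-.2318,.115],95,vmax=1.1)
E
```

```text
[0.67369314 0.16315964 0.1393    ] [ 0.000227   -0.00133103 -0.02351735]
t 27.75 pos [0.6751 0.1631 0.1158] rot [ 3.137 -0.     1.653] rows 16 rotdeg 0.4
[[-0.95,-0.48,0,0,0,0],[-0.95,-0.48,0,0,0,0],[-0.95,-0.47,0,0,0,0],[-0.95,-0.48,0,0,0,0],[-0.96,-0.48,0,0,0,0]]
[[-0.95,-0.48,0,0.001,0,-0.001],[-0.95,-0.48,0,0,0,0],[-0.95,-0.48,0,0,0,0],[-0.94,-0.48,0,0,0,0],[-0.95,-0.48,0,0,0,0]]
[[-0.95,-0.48,0,0,0,0],[-0.95,-0.48,0,0,0,0],[-0.95,-0.48,0,0,0,0],[-0.95,-0.48,0.01,0,0,0],[-0.95,-0.48,0,0,0,0]]
[[-0.95,-0.49,0,0,0,-0.001]]
ends [ 0.5159 -0.2318  0.1149] [ 3.14 -0.    1.66]
```

>>> move_arm --pt "-0.95 -0.48 0 0 0 0" --pt "-0.95 -0.48 0 0 0 0" --pt "-0.95 -0.47 0 0 0 0" --pt "-0.95 -0.48 0 0 0 0" --pt "-0.96 -0.48 0 0 0 0"

```text
clock: 28.25
position: [0.6234, 0.0386, 0.111]
tool_rot: [3.141, 0.0, 1.654]
force: [-1.0, -0.9, -2.1]
grip_width: 0.039
```

>>> move_arm --pt "-0.95 -0.48 0 0 0 0" --pt "-0.95 -0.48 0 0 0 0" --pt "-0.95 -0.48 0 0 0 0" --pt "-0.94 -0.48 0 0 0 0" --pt "-0.95 -0.48 0 0 0 0"

```text
clock: 28.75
position: [0.5735, -0.0845, 0.111]
tool_rot: [3.141, 0.001, 1.653]
force: [0.4, -0.1, 0.3]
grip_width: 0.0389
```

>>> move_arm --pt "-0.95 -0.48 0 0 0 0" --pt "-0.95 -0.48 0 0 0 0" --pt "-0.95 -0.48 0 0 0 0" --pt "-0.95 -0.48 0.01 0 0 0" --pt "-0.95 -0.48 0 0 0 0"

```text
clock: 29.25
position: [0.5235, -0.2079, 0.1108]
tool_rot: [3.141, 0.001, 1.653]
force: [-0.3, 0.3, -0.7]
grip_width: 0.0385
```

>>> move_arm --pt "-0.95 -0.49 0 0 0 -0.001" --pt "0 0 0 0 0 0" --pt "0 0 0 0 0 0"

```text
clock: 29.55
position: [0.5135, -0.2319, 0.1106]
tool_rot: [3.141, 0.001, 1.655]
force: [0.7, 0.6, -1.0]
grip_width: 0.0387
```

```bash
python3 - <<'E'
from h import *
s=st();print(s['qpos'].round(2))
plan([.516,-.2317,.08],95,vmax=.6)
f,c=snap('w15')
E
```

```text
[-0.09  0.67  0.59  1.89 -0.54  0.74  0.89]
t 29.55 pos [ 0.5135 -0.2319  0.1106] rot [3.141e+00 1.000e-03 1.655e+00] rows 3 rotdeg 0.2
[[0,0.03,0.41,0,0,0],[0,0.04,0.41,0,0,-0.001],[0,0.03,0.4,0,0,0]]
ends [ 0.5161 -0.2317  0.0801] [3.141e+00 1.000e-03 1.659e+00]
```

View pics/w15.png

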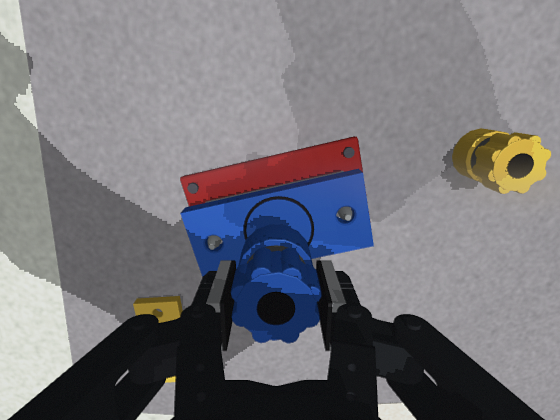

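>>> move_arm --pt "0 0.03 0.41 0 0 0" --pt "0 0.04 0.41 0 0 -0.001" --pt "0 0.03 0.4 0 0 0" --pt "0 0 0 0 0 0" --pt "0 0 0 0 0 0"

```text
clock: 30.1
position: [0.5157, -0.2313, 0.0789]
tool_rot: [-3.14, 0.0, 1.66]
force: [0.1, -1.1, -1.7]
grip_width: 0.0389
```

```bash
python3 - <<'E'
from h import *
plan([.516,-.2317,.0735],95,vmax=.6)
f,c=snap('w16')
o=f.copy()
# ring drawn check: valve base expected at 7mm above plate ring
X=[.5158,-.2318]
for r,z,col in((.0235,.052,(255,255,0)),(.019,.052+(st()['position'][2]-.0727),(0,255,0))):
    ctr=X if r>.02 else st()['position'][:2]
    pts=np.array([proj([ctr[0]+r*np.cos(a),ctr[1]+r*np.sin(a),z],c) for a in np.linspace(0,6.28,60)])
    cv2.polylines(o,[np.round(pts*16).astype(np.int32)],True,col,1,cv2.LINE_AA,4)
cv2.imwrite('pics/c16.png',cv2.resize(o[150:360,170:390],None,fx=2.7,fy=2.7,interpolation=2)[:,:,::-1])
E
```

```text
t 30.1 pos [ 0.5157 -0.2313  0.0789] rot [-3.14  0.    1.66] rows 1 rotdeg 0.1
[[-0.02,0.01,0.22,0,0,0.001]]
ends [ 0.516  -0.2318  0.0734] [-3.14   0.     1.657]
```

View pics/c16.png

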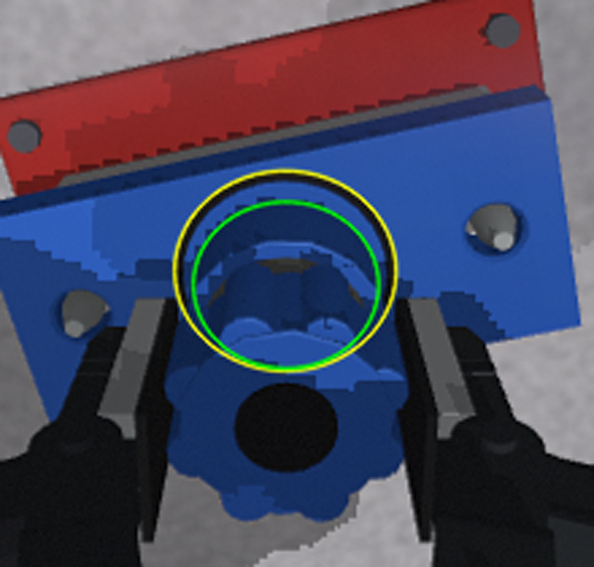

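>>> move_arm --pt "-0.02 0.01 0.2 0 0 0.001" --pt "0 0 0 0 0 0" --pt "0 0 0 0 0 0"

```text
clock: 30.45
position: [0.5162, -0.2318, 0.0743]
tool_rot: [-3.141, 0.001, 1.657]
force: [-0.1, -0.8, -1.8]
grip_width: 0.0386
```

>>> move_arm --pt "0 0 0.03 0 0 0" --pt "0 0 0 0 0 0"

```text
clock: 30.65
position: [0.5163, -0.2318, 0.0736]
tool_rot: [-3.141, 0.001, 1.657]
force: [-0.4, -0.2, -1.9]
grip_width: 0.0388
```

>>> move_arm --pt "0 0 0.03 0 0 0" --pt "0 0 0 0 0 0"

```text
clock: 30.85
position: [0.5162, -0.2318, 0.0728]
tool_rot: [-3.141, 0.001, 1.657]
force: [-0.1, -0.4, -1.5]
grip_width: 0.039
```

>>> move_arm --pt "0 0 0.02 0 0 0" --pt "0 0 0 0 0 0"

```text
clock: 31.05
position: [0.5162, -0.2319, 0.0726]
tool_rot: [-3.142, 0.001, 1.657]
force: [-1.6, 1.8, 5.6]
grip_width: 0.039
```

>>> move_arm --pt "0 0 0 0 0 0" --pt "0 0 0 0 0 0" --pt "0 0 0 0 0 0" --pt "0 0 0 0 0 0" --pt "0 0 0 0 0 0" --claw -1

```text
clock: 31.55
position: [0.5162, -0.2318, 0.0723]
tool_rot: [-3.141, 0.001, 1.657]
force: [0.1, -0.1, -0.4]
grip_width: 0.0853
```

>>> move_arm --pt "0 0 -0.5 0 0 0" --pt "0 0 -0.8 0 0 0" --pt "0 0 -0.9 0 0 0" --pt "0 0 -0.9 0 0 0"

```text
clock: 31.95
position: [0.5161, -0.2319, 0.1515]
tool_rot: [-3.141, 0.001, 1.656]
force: [0.3, 0.5, 0.2]
grip_width: 0.0852
```

```bash
python3 - <<'E'
from h import *
f,c=snap('w17')
o=f.copy()
X=[.5158,-.2318]
for r,z,col in((.0235,.052,(255,255,0)),(.019,.052,(0,255,0)),(.020,.1,(255,0,0))):
    pts=np.array([proj([X[0]+r*np.cos(a),X[1]+r*np.sin(a),z],c) for a in np.linspace(0,6.28,60)])
    cv2.polylines(o,[np.round(pts*16).astype(np.int32)],True,col,1,cv2.LINE_AA,4)
cv2.imwrite('pics/c17.png',np.hstack([cv2.resize(a[120:320,180:380],None,fx=2,fy=2,interpolation=2)[:,:,::-1] for a in (f,o)]))
plan([.65,-.14,.14],60,vmax=1)
E
```

```text
t 32.0 pos [ 0.5173 -0.2327  0.1547] rot [3.138e+00 2.000e-03 1.656e+00] rows 7 rotdeg 34.9
[[0.46,0.8,0.09,0,0,0.028],[0.54,0.76,0.08,0,0,0.027],[0.59,0.71,0.09,0.001,0,0.028],[0.65,0.65,0.08,0,0,0.028],[0.71,0.59,0.08,0,0,0.027]]
[[0.76,0.53,0.09,0,0,0.028],[0.8,0.47,0.08,0,0,0.028]]
ends [ 0.65   -0.1401  0.14  ] [3.140e+00 1.000e-03 1.046e+00]
```

View pics/c17.png

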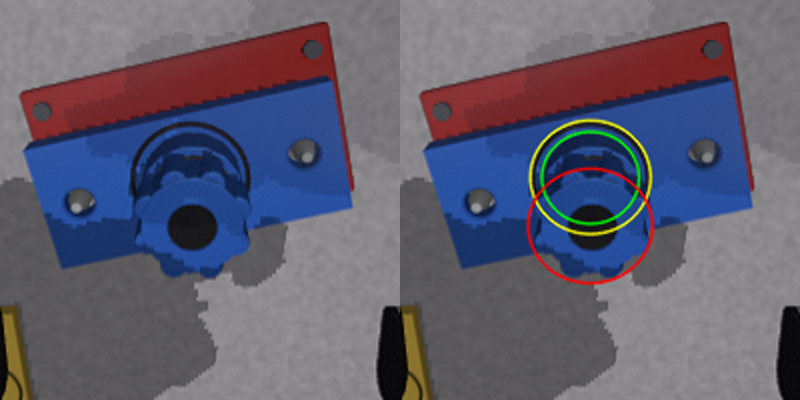

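The blue valve stands upright, concentric with the ring (base arc even inside it). Now the yellow valve.

```bash
python3 - <<'E'
from h import *
ct=viewer.camera_info('top'); print(ray((360,176.5),.048,ct))
plan([.666,-.175,.135],95,vmax=1)
E
```

```text
[ 0.66014403 -0.17632548  0.048     ]
t 32.0 pos [ 0.5173 -0.2327  0.1547] rot [3.138e+00 2.000e-03 1.656e+00] rows 7 rotdeg 0.3
[[0.26,0.87,0.11,0,0,0],[0.25,0.88,0.12,0,0,0],[0.26,0.87,0.11,0,0,0],[0.26,0.88,0.12,0.001,0,0],[0.25,0.87,0.11,0,0,0]]
[[0.26,0.88,0.11,0,0.001,-0.001],[0.25,0.87,0.12,0,0,0]]
ends [ 0.666  -0.1751  0.1349] [ 3.141e+00 -1.000e-03  1.659e+00]
```

>>> move_arm --pt "0.26 0.87 0.11 0 0 0" --pt "0.25 0.88 0.12 0 0 0" --pt "0.26 0.87 0.11 0 0 0" --pt "0.26 0.88 0.12 0 0 0" --pt "0.25 0.87 0.11 0 0 0"

```text
clock: 32.5
position: [0.6232, -0.1901, 0.1362]
tool_rot: [-3.142, 0.001, 1.657]
force: [0.7, -0.5, -0.1]
grip_width: 0.0856
```

>>> move_arm --pt "0.26 0.88 0.11 0 0 -0.001" --pt "0.25 0.87 0.12 0 0 0" --pt "0 0 0 0 0 0" --pt "0 0 0 0 0 0"

```text
clock: 32.9
position: [0.6647, -0.1741, 0.1301]
tool_rot: [-3.141, 0.001, 1.66]
force: [0.1, 0.4, 0.2]
grip_width: 0.0854
```

```bash
python3 - <<'E'
from h import *
f,c=snap('w18')
h=cv2.cvtColor(f,cv2.COLOR_RGB2HSV)
sub=(h[...,2]<50).astype(np.uint8); q=np.zeros_like(sub);q[150:280,200:350]=sub[150:280,200:350]
n,l,s,ce=cv2.connectedComponentsWithStats(q)
for i in range(1,n):
    if s[i][4]>120: print(s[i],ce[i],ray(ce[i],.048,c)); C=ray(ce[i],.048,c)[:2]
o=f.copy()
for r,z,col in((.02,.048,(255,0,255)),(.02,.028,(255,0,0)),(.019,0,(0,255,0))):
    pts=np.array([proj([C[0]+r*np.cos(a),C[1]+r*np.sin(a),z],c) for a in np.linspace(0,6.28,40)])
    cv2.polylines(o,[np.round(pts*16).astype(np.int32)],True,col,1,cv2.LINE_AA,4)
cv2.imwrite('pics/c18.png',o[:,:,::-1])
plan([C[0],C[1],.09],95,vmax=.8)
E
```

```text
[265 211  21  20 319] [274.94984326 220.26332288] [ 0.66472354 -0.17674283  0.048     ]
t 32.95 pos [ 0.6643 -0.1745  0.1302] rot [-3.141e+00  1.000e-03  1.659e+00] rows 3 rotdeg 0.1
[[-0.03,0,0.54,0,0,0],[-0.03,0.01,0.53,0,0,0],[-0.03,0,0.54,0,0,0]]
ends [ 0.6648 -0.1768  0.09  ] [-3.141e+00  1.000e-03  1.659e+00]
```

View pics/c18.png

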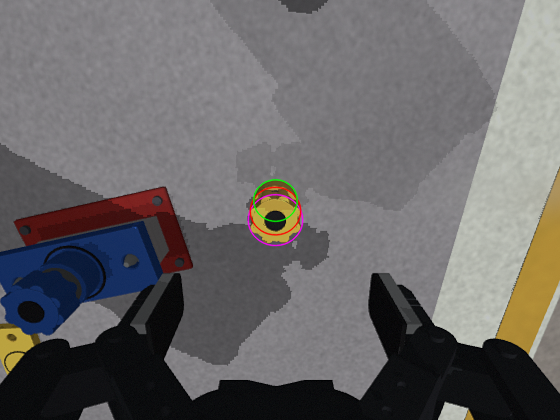

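The yellow valve is centred at (275,220) and its overlay fits. Descend.

>>> move_arm --pt "-0.03 0 0.54 0 0 0" --pt "-0.03 0.01 0.53 0 0 0" --pt "-0.03 0 0.54 0 0 0" --pt "0 0 0 0 0 0"

```text
clock: 33.35
position: [0.6639, -0.1762, 0.0869]
tool_rot: [-3.138, -0.0, 1.659]
force: [-0.4, 0.3, -0.2]
grip_width: 0.0853
```

>>> move_arm --pt "0 0 0.55 0 0 0" --pt "0 0 0.55 0 0 0" --pt "0 0 0.55 0 0 0" --pt "0 0 0.55 0 0 0" --pt "0 0 0.5 0 0 0"

```text
clock: 33.85
position: [0.665, -0.1763, 0.0205]
tool_rot: [-3.141, 0.001, 1.66]
force: [0.7, 0.1, 0.6]
grip_width: 0.0854
```

>>> move_arm --pt "0 0 0 0 0 0" --pt "0 0 0 0 0 0" --pt "0 0 0 0 0 0" --pt "0 0 0 0 0 0" --pt "0 0 0 0 0 0" --claw 1 --force 40

```text
clock: 34.35
position: [0.6657, -0.1765, 0.0229]
tool_rot: [3.141, 0.001, 1.66]
force: [-1.3, 0.1, 6.9]
grip_width: 0.0388
```

>>> move_arm --pt "0 0 0 0 0 0" --pt "0 0 0 0 0 0" --pt "0 0 0 0 0 0"

```text
clock: 34.65
position: [0.6657, -0.1765, 0.0229]
tool_rot: [3.141, 0.001, 1.66]
force: [-1.2, 1.2, 6.8]
grip_width: 0.0389
```

>>> move_arm --pt "0 0 -0.3 0 0 0" --pt "0 0 -0.6 0 0 0" --pt "0 0 -0.9 0 0 0" --pt "0 0 -0.9 0 0 0" --pt "0 0 -0.9 0 0 0"

```text
clock: 35.15
position: [0.6654, -0.1763, 0.1142]
tool_rot: [3.141, 0.001, 1.66]
force: [0.2, 0.6, -1.6]
grip_width: 0.0386
```

```bash
python3 - <<'E'
from h import *
s=st();print(s['grip_width'],s['force'],s['position'])
plan([.5064,.2547,.118],95,vmax=1.1)
E
```

```text
0.0385883816460686 [ 0.17597323  0.61007123 -1.64809042] [ 0.66535262 -0.1763018   0.11418769]
t 35.15 pos [ 0.6654 -0.1763  0.1142] rot [3.141e+00 1.000e-03 1.660e+00] rows 17 rotdeg 0.1
[[1.04,-0.28,-0.01,0,0,0],[1.05,-0.29,-0.01,0,0,0],[1.04,-0.28,-0.01,0,0,0],[1.04,-0.28,-0.01,0,0,0],[1.05,-0.28,-0.01,0,0,0]]
[[1.04,-0.29,-0.01,0,0,0],[1.04,-0.28,-0.01,0,0,0],[1.05,-0.28,-0.01,0,0,0],[1.04,-0.28,-0.01,0,0,0],[1.04,-0.29,-0.01,0,0,0]]
[[1.05,-0.28,-0.01,0,0,0],[1.04,-0.28,-0.01,0,0,0],[1.04,-0.28,-0.01,0,0,0],[1.05,-0.29,-0.01,0,0,0],[1.04,-0.28,-0.01,0,0,0]]
[[1.04,-0.28,-0.01,0,0,0],[1.05,-0.28,-0.01,0,0,0.001]]
ends [0.5065 0.2548 0.118 ] [3.141e+00 1.000e-03 1.657e+00]
```

>>> move_arm --pt "0.98 -0.27 -0.01 0 0 0" --pt "0.98 -0.27 -0.01 0 0 0" --pt "0.98 -0.27 -0.01 0 0 0" --pt "0.98 -0.27 -0.01 0 0 0" --pt "0.98 -0.27 -0.01 0 0 0"

```text
clock: 35.65
position: [0.6206, -0.0563, 0.1145]
tool_rot: [3.141, 0.0, 1.66]
force: [0.2, -0.3, -2.0]
grip_width: 0.0387
```

>>> move_arm --pt "0.98 -0.27 -0.01 0 0 0" --pt "0.98 -0.27 -0.01 0 0 0" --pt "0.98 -0.27 -0.01 0 0 0" --pt "0.98 -0.27 -0.01 0 0 0" --pt "0.98 -0.27 -0.01 0 0 0"

```text
clock: 36.15
position: [0.5761, 0.0628, 0.1156]
tool_rot: [3.141, 0.0, 1.66]
force: [0.4, -0.2, -0.6]
grip_width: 0.0387
```

>>> move_arm --pt "0.98 -0.27 -0.01 0 0 0" --pt "0.98 -0.27 -0.01 0 0 0" --pt "0.98 -0.27 -0.01 0 0 0" --pt "0.98 -0.27 -0.01 0 0 0" --pt "0.98 -0.27 -0.01 0 0 0"

```text
clock: 36.65
position: [0.5316, 0.1819, 0.1168]
tool_rot: [3.141, -0.0, 1.66]
force: [0.2, 0.2, -1.0]
grip_width: 0.0386
```

>>> move_arm --pt "0.98 -0.27 -0.01 0 0 0" --pt "0.98 -0.27 -0.01 0 0 0" --pt "0.98 -0.27 -0.01 0 0 0" --pt "0 0 0 0 0 0" --pt "0 0 0 0 0 0"

```text
clock: 37.15
position: [0.5051, 0.2526, 0.1171]
tool_rot: [3.141, 0.0, 1.661]
force: [0.8, -0.3, -1.2]
grip_width: 0.0386
```

```bash
python3 - <<'E'
from h import *
print(st()['qpos'].round(2))
plan([.5064,.2547,.082],95,vmax=.6)
E
```

```text
[-1.02  0.69  0.66  1.88 -0.59  0.78  0.06]
t 37.15 pos [0.5051 0.2526 0.1171] rot [3.141 0.    1.661] rows 3 rotdeg 0.2
[[0.03,0.02,0.47,0,0,0],[0.02,0.02,0.47,0,0,0.001],[0.03,0.02,0.46,0,0,0]]
ends [0.5065 0.2547 0.0821] [3.141 0.    1.658]
```

>>> move_arm --pt "0.03 0.02 0.47 0 0 0" --pt "0.02 0.02 0.47 0 0 0.001" --pt "0.03 0.02 0.46 0 0 0" --pt "0 0 0 0 0 0" --pt "0 0 0 0 0 0"

```text
clock: 37.65
position: [0.5064, 0.2538, 0.0808]
tool_rot: [-3.141, 0.001, 1.656]
force: [0.5, -0.9, -1.0]
grip_width: 0.0387
```

```bash
python3 - <<'E'
from h import *
plan([.5064,.2547,.0756],95,vmax=.6)
p=st()['position']
f,c=snap('w19')
o=f.copy()
for r,z,ctr,col in((.0235,.052,[.5062,.2547],(255,0,255)),(.019,p[2]-.0229,p[:2],(0,255,0))):
    pts=np.array([proj([ctr[0]+r*np.cos(a),ctr[1]+r*np.sin(a),z],c) for a in np.linspace(0,6.28,60)])
    cv2.polylines(o,[np.round(pts*16).astype(np.int32)],True,col,1,cv2.LINE_AA,4)
cv2.imwrite('pics/c19.png',cv2.resize(o[150:360,170:390],None,fx=2.7,fy=2.7,interpolation=2)[:,:,::-1])
E
```

```text
t 37.65 pos [0.5064 0.2538 0.0808] rot [-3.141e+00  1.000e-03  1.656e+00] rows 1 rotdeg 0.2
[[0.04,0,0.21,0,0,-0.001]]
ends [0.5063 0.2548 0.0756] [-3.141e+00  1.000e-03  1.659e+00]
```

View pics/c19.png

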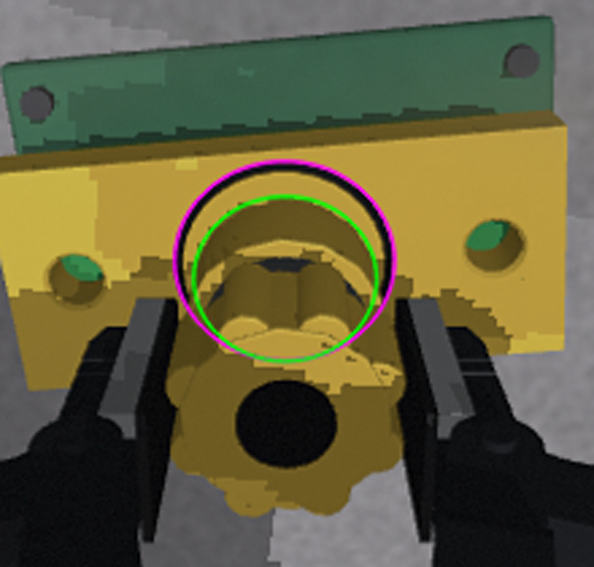

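Aligned with the ring; lower to contact.

>>> move_arm --pt "0.03 0 0.2 0 0 -0.001" --pt "0 0 0 0 0 0" --pt "0 0 0 0 0 0"

```text
clock: 38.0
position: [0.5063, 0.2551, 0.0763]
tool_rot: [-3.141, 0.001, 1.66]
force: [-0.2, -0.0, -1.7]
grip_width: 0.0387
```

>>> move_arm --pt "0 0 0.03 0 0 0" --pt "0 0 0 0 0 0"

```text
clock: 38.2
position: [0.5063, 0.2551, 0.0755]
tool_rot: [-3.141, 0.001, 1.66]
force: [-0.5, 1.0, 0.1]
grip_width: 0.0393
```

>>> move_arm --pt "0 0 0.02 0 0 0" --pt "0 0 0 0 0 0"

```text
clock: 38.4
position: [0.5063, 0.2551, 0.075]
tool_rot: [-3.141, 0.001, 1.66]
force: [0.1, -0.7, -1.5]
grip_width: 0.0391
```

>>> move_arm --pt "0 0 0 0 0 0" --pt "0 0 0 0 0 0" --pt "0 0 0 0 0 0" --pt "0 0 0 0 0 0" --pt "0 0 0 0 0 0" --claw -1

```text
clock: 38.9
position: [0.5063, 0.2551, 0.075]
tool_rot: [-3.141, 0.001, 1.66]
force: [-0.0, 0.1, -0.6]
grip_width: 0.0851
```

>>> move_arm --pt "0 0 -0.5 0 0 0" --pt "0 0 -0.8 0 0 0" --pt "0 0 -0.9 0 0 0" --pt "0 0 -0.9 0 0 0"

```text
clock: 39.3
position: [0.5064, 0.2549, 0.1542]
tool_rot: [-3.142, 0.001, 1.659]
force: [-0.2, 0.8, 0.1]
grip_width: 0.0853
```

```bash
python3 - <<'E'
from h import *
f,c=snap('w20')
o=f.copy()
X=[.5062,.2547]
for r,z,col in((.0235,.052,(255,0,255)),(.019,.052,(0,255,0)),(.020,.1,(255,0,0))):
    pts=np.array([proj([X[0]+r*np.cos(a),X[1]+r*np.sin(a),z],c) for a in np.linspace(0,6.28,60)])
    cv2.polylines(o,[np.round(pts*16).astype(np.int32)],True,col,1,cv2.LINE_AA,4)
cv2.imwrite('pics/c20.png',np.hstack([cv2.resize(a[120:320,180:380],None,fx=2,fy=2,interpolation=2)[:,:,::-1] for a in (f,o)]))
plan([.40,.25,.25],95)
E
```

```text
t 39.35 pos [0.5077 0.2553 0.1574] rot [ 3.138e+00 -1.000e-03  1.659e+00] rows 6 rotdeg 0.2
[[0.03,-0.72,-0.62,0,0,0],[0.03,-0.71,-0.62,0,0,0],[0.03,-0.72,-0.62,0.001,0,0],[0.03,-0.72,-0.62,0,0,0],[0.02,-0.72,-0.61,0,0,0]]
[[0.03,-0.71,-0.62,0,0,0]]
ends [0.4001 0.2499 0.2499] [ 3.142e+00 -1.000e-03  1.659e+00]
```

View pics/c20.png

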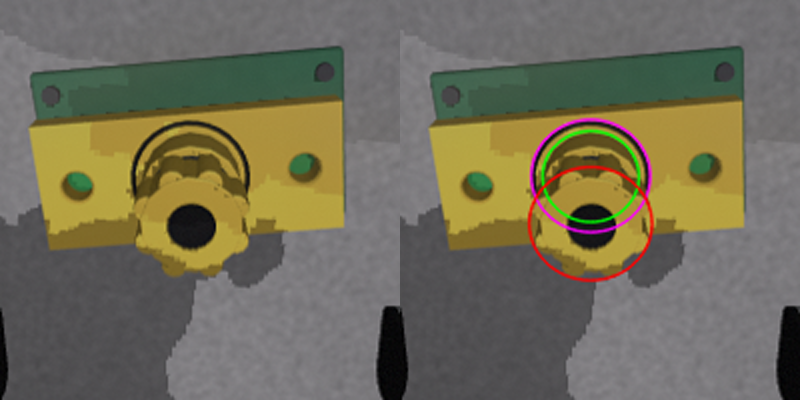

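The yellow valve stands upright, concentric in its ring. I retreat clear and take a last overall look.

>>> move_arm --pt "0.03 -0.72 -0.62 0 0 0" --pt "0.03 -0.71 -0.62 0 0 0" --pt "0.03 -0.72 -0.62 0 0 0" --pt "0.03 -0.72 -0.62 0 0 0" --pt "0.02 -0.72 -0.61 0 0 0"

```text
clock: 39.85
position: [0.4159, 0.2504, 0.2309]
tool_rot: [-3.141, 0.0, 1.659]
force: [-0.8, 0.8, 0.1]
grip_width: 0.0855
```

>>> move_arm --pt "0 -0.5 -0.5 0 0 0" --pt "0 0 0 0 0 0" --pt "0 0 0 0 0 0"

```text
clock: 40.15
position: [0.4043, 0.2499, 0.2426]
tool_rot: [3.141, -0.0, 1.66]
force: [0.7, -0.2, -0.5]
grip_width: 0.0856
```

```bash
python3 - <<'E'
from h import *
for n in('top','scene'):
    g=viewer.grab_frame(n); cv2.imwrite(f'pics/{n}F.png',g[:,:,::-1])
E
```

```text
(no output)
```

View pics/sceneF.png

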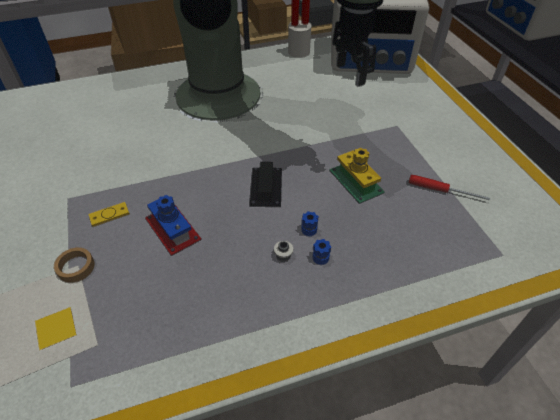

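View pics/topF.png

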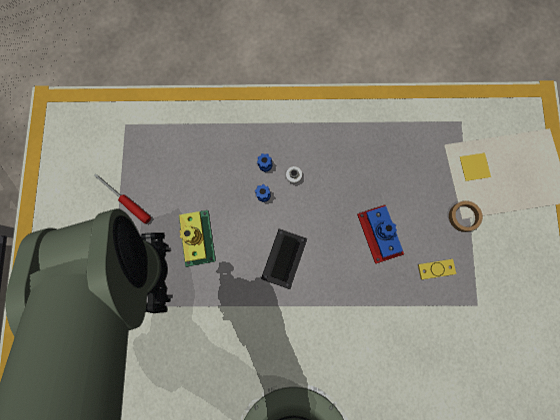

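Blue plate and valve are on the jig at (381,233), yellow plate and valve on the green stand at (196,237). The black stand is empty. The coupler, screwdriver, tape, decoy plate and the other two blue valves look unmoved. Handing in.

```bash
python3 -c "
from workcell import workorder
print(workorder.job_done())"
```

```text
the job is handed in; nothing more can be done
None
```

I finished the changeover and handed it in at about 40 s of the 134 s allowed. I moved the yellow plate to the black stand, the blue plate onto the jig pins, then the yellow plate to the green stand. After that I stood the leftmost blue valve and the yellow valve on their rings.

**Last checks:**
- **Blue plate:** it is fully down on the jig. Both pins show in its holes, a 29 N push confirmed contact, and its measured size fits the seated height.
- **Yellow plate:** it lies within about 2 mm and 0.2° of the green stand's measured centre. The blue plate had started about 5 mm off that centre, so I placed the yellow one between the two positions, nearer the centre.
- **Valves:** both stand upright, within about 1 mm of their ring centres by model overlay. I did not measure them by any other method.
- **Everything else:** the coupler, screwdriver, tape and look-alikes appear unmoved, and the black stand is empty. The highest force I read at the end of a move was about 30 N.

No check failed. The one disagreement was the blue valve's starting position, where the top and wrist cameras differed by about 3 to 4 mm; I used the wrist view.

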